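# Sort the packaging samples after the seminar

### The job

Tidy up the samples lying loose on the right: put both round screw caps into the yellow tray, lay the red marker flat in the blue pen tray, and stand both white bottles upright on the black display insert. Do not knock a bottle over, and leave the white block where it is; it belongs to another set.

Things in the scene. Friction and masses are not known exactly. Their poses are not given: they have to be found in the camera images.
- white_cap: white round screw cap, 34 mm in diameter, 13 mm high, lying flat, loose. Origin at the centre of its underside, z up.
- blue_cap: dark blue round screw cap, 34 mm in diameter, 13 mm high, lying flat, loose. Origin at the centre of its underside, z up.
- marker: marker pen with white barrel and red cap, 130 mm long, 16 mm wide, 16 mm high, lying, does not roll, loose. Origin at the middle of its underside; its y axis runs along the pen, z up.
- pin_bottle: white waisted bottle without a separate cap, standing, 34 mm in diameter, 84 mm high, loose, light, easily tipped. Origin at the centre of its underside, z up.
- tablet_bottle: white tablet bottle with a ribbed screw cap fixed on, standing, body 42 mm in diameter up to 55 mm height, cap 38 mm in diameter, 72 mm high in all, loose, light, easily tipped. Origin at the centre of its underside, z up.
- white_block: white, slightly fluted block, 42 x 42 x 40 mm, loose, a bystander that stays where it is. Origin at the centre of its underside, z up.
- yellow_tray: yellow open tray, fixed to the table, 103 (x) x 198 (y) x 36 mm high at the rim; the floor, 4 to 5 mm above the table, is 66 x 156 mm and the walls flare outward above it. Origin at the centre of its underside; y axis along its length.
- pen_tray: blue shallow open pen tray, fixed to the table, 98 (x) x 188 (y) x 26 mm high, rim thickened to 104 x 194 mm and 27 mm high; inside 90 x 180 mm (84 mm clear between the rims), floor 4 mm above the table. Origin at the centre of its underside; y axis along its length.
- dark_insert: black flat display insert with rows of white oval pads, fixed to the table, 116 (x) x 146 (y) mm; things stand on its flat top 10 mm above the table. Origin at the centre of its underside; y axis along its length.

How it is judged (in metres and radians):
At the end, for the whole second after the job is handed in: Both caps lie in the yellow tray (centre within 36 x 80 mm of its centre, underside below 22 mm), the marker lies flat in the pen tray (within 42 x 30 mm, below 12 mm), both bottles stand on the insert (within 52 x 67 mm, leaning under 0.12 rad), the block moved under 30 mm, all at rest (x of white_cap in the frame of yellow_tray between -0.036 and 0.036 m and y of white_cap in the frame of yellow_tray between -0.08 and 0.08 m and z of white_cap in the frame of yellow_tray between 0 and 0.022 m and x of blue_cap in the frame of yellow_tray between -0.036 and 0.036 m and y of blue_cap in the frame of yellow_tray between -0.08 and 0.08 m and z of blue_cap in the frame of yellow_tray between 0 and 0.022 m and x of pin_bottle in the frame of dark_insert between -0.052 and 0.052 m and y of pin_bottle in the frame of dark_insert between -0.067 and 0.067 m and z of pin_bottle in the frame of dark_insert between 0.004 and 0.018 m and angle between each of pin_bottle, tablet_bottle's own z axis and vertical below 0.12 rad and x of tablet_bottle in the frame of dark_insert between -0.052 and 0.052 m and y of tablet_bottle in the frame of dark_insert between -0.067 and 0.067 m and z of tablet_bottle in the frame of dark_insert between 0.004 and 0.018 m and x of marker in the frame of pen_tray between -0.042 and 0.042 m and y of marker in the frame of pen_tray between -0.03 and 0.03 m and z of marker in the frame of pen_tray between 0 and 0.012 m and distance of white_block from where it was at the start of the episode below 0.03 m and linear speed of each of pin_bottle, tablet_bottle, white_cap, blue_cap, marker, white_block below 0.02 m/s); the robot touches nothing.
It fails at once if a bottle is knocked over (leans more than 0.7 rad) (angle between any of pin_bottle, tablet_bottle's own z axis and vertical above 0.7 rad).
It also fails if it takes over 131 s, if anything falls off the work surface, if the arm or the gripper's body presses on something with over 40 N, if the wrist force passes 120 N, or if a joint passes its speed limit or range.

### The arm

A 6-joint arm with a two-finger parallel gripper is mounted at the origin on the work surface; the furniture and walls round the work are solid. World frame = base frame: x ahead of the robot, y to its left, z up, the work surface at z = 0. Lengths are in mm, angles in rad, forces in N, time in s.
With the tool pointing down it reaches from about 300 to 775 mm from the base axis. Payload 14.6 kg.
Tool frame: the origin (TCP) lies midway between the tips of the shut fingers; the grasp point (between the pads) lies 19 mm behind it; x points along the fingers, z is the direction in which the jaws open and shut, and the axes are right-handed (so a half turn about x gives the same grasp; the last joint's range is limited). The gripper opens to 94 mm and grips with 3 to 60 N. Pads are 16 mm wide; open, the fingers measure 119 mm over their backs; the gripper's body (75 mm by 177 mm) begins 78 mm behind the grasp point.
Start: joints at [-1.357, 0.3, 1.521, -0, 1.321, -0.067], TCP at [152.412, -528.451, 205.446] pointing down, gripper open.
Joint ranges: [-3.03, 3.03], [-0.79, 2.21], [0.23, 2.52], [-1.04, 4.18], [0, 3.07], [-2.55, 2.55]. Speed limits (rad/s): [2.22, 2.22, 2.57, 3.14, 3.14, 3.14].

### API

Orientations are given as [roll, pitch, yaw] about the fixed x, y, z axes, in that order (R = Rz(yaw) Ry(pitch) Rx(roll)).
In Python, from cell import * gives the robot as it stands.
- The arm moves only by the tool play_rows, never from a script. Its argument "motion" is one flat list of numbers, 7 for each row, row after row: the turn, a rotation vector about the tool's x, y, z in rad, then the shift along the tool's x, y, z in m, then the closure, from -1 (fully open) to 1 (shut), so that 0 is half open. In form: [rx, ry, rz, x, y, z, fingers, rx, ry, rz, x, y, z, fingers, ...]. A call has 1 to 20 rows; each row shifts and turns the pose as measured when the row begins, along the tool's axes as they then stand; what a row does not reach is not made up. A row lasts 1/10 s, in which the tool goes at most 50 mm and 8.59 degrees, less where a joint would pass 70% of its speed; a pose out of reach is approached as far as the arm can. A call with a gripper value outside its range is refused whole. The fingers move at their own pace and stop on an object; "newtons" is the grip in N (left out, the last holds). Time passes only in rows, so rows that do not move let the fingers close. It gives the time, the measured TCP pose, the force and the opening at its end, in the units of the state.
- read_state(): the state, without advancing time (a new reading comes with each control period).
- camera(name): name is "scene" or "top" or "wrist"; returns (picture, depth): 420x560x3 uint8, blue, green, red; 420x560 float32, mm along the optical axis (not along the pixel's ray), 0 where there is no reading.
- camera_params(name): a dict with "fx", "fy", "cx", "cy" (pixels), "T" (4x4, takes a point from camera to world coordinates). Camera axes: x right, y down, z forward; pixel columns grow to the right and rows downward; lengths in mm; the calibration is good to about 2 mm. A picture is of the moment at which its call begins: read the wrist's pose just before it. camera_params takes no time and is no camera call; for the wrist camera it gives the pose at the moment of the call.
- sign_off(): hands the job in, once; it reports no verdict.
Trained networks look in the newest picture that a camera, given by its name, has taken for a name from the list of things; names that differ only in an ending like _2 or _b are one class to them, and where a whole thing is asked for, a point or a joint stands for the part that bears it (a point fixed in the world has none). Each returns a list of dicts, best first, with "conf" (0 to 1); they miss things now and then, are a little off and sometimes report something else, mostly with a low value. They report only what shows in the picture. A call takes as long as a camera call.
- masks_of(camera, name): "region" (420x560 bool, what is visible of it).
- place_of(camera, name): "at" ([x, y, z] in mm, in the coordinates of the camera as it stood for that picture, good to about 4 mm: a listed point, or the origin of a listed thing).
The state is a dict: "clock": time; "joints": joint angles; "qd": joint speeds; "effort": joint torques, N m; "eef_pos": TCP position; "eef_rot": TCP orientation; "wrist_force": force on the tool from outside, world axes, zero at the start; "moment": the same for the moment, N m; "finger_gap": finger opening in mm.
Only numpy, scipy, OpenCV 4.12 (cv2) and the standard library are available. Lean on these libraries where they do the work, as an engineer would, in place of code of your own. Each camera call takes 0.05 s, during which the arm holds its last target.

## Working session

There is one attempt and no reset: what is moved stays moved. The work goes in short steps, Python scripts to look and compute and a tool call to move; the robot and the scene stay as the last step left them, time stands still between calls to the robot, and variables do not carry over. Pictures are saved under pics/ and viewed, and the job is handed in when it is done.

Besides the shell and the picture viewer there is one more tool, called after "Emit:" as a command line: name --argument value ..., lists and objects as JSON in quotes. play_rows: Moves the arm, as the interface text tells. Its arguments: {"type":"object","properties":{"motion":{"type":"array","items":{"type":"number"}},"newtons":{"type":"number"}},"required":["motion"]}

```bash
ls; mkdir -p pics; python3 - <<'E'
from cell import *
import cv2
s=read_state(); print(s)
for n in ["scene","top","wrist"]:
    im,d=camera(n); cv2.imwrite(f"pics/{n}0.png",im); p=camera_params(n); print(n,p)
E
```

```text
pics
{'clock': 0.0, 'joints': array([-1.35661919e+00,  3.00459327e-01,  1.52160864e+00, -2.08418135e-05,
        1.32070842e+00, -6.66248010e-02]), 'qd': array([-0.00058075,  0.00247498,  0.00083259, -0.00038493, -0.00018853,
        0.00061161]), 'effort': array([-1.01573660e-03, -5.31809378e+01, -3.52740347e+01,  7.07675703e-02,
        2.44266016e-02, -8.34732919e-05]), 'eef_pos': array([ 152.33921003, -528.19306457,  204.88113579]), 'eef_rot': array([3.09202021, 1.56961243, 1.802031  ]), 'wrist_force': array([-0.47502895, -0.02589707,  0.22471152]), 'moment': array([ 0.03328248, -0.03460061,  0.02268655]), 'finger_gap': 93.79253161159153}
scene {'fx': 488.9768642673734, 'fy': 488.9768642673734, 'cx': 277.18537373153697, 'cy': 214.59043974607746, 'T': array([[ 5.04752414e-01, -4.08616140e-01,  7.60432674e-01,
        -6.50789387e+02],
       [-8.63248155e-01, -2.44277429e-01,  4.41736529e-01,
        -6.00310714e+02],
       [ 5.25586319e-03, -8.79409681e-01, -4.76036751e-01,
         6.83873540e+02],
       [ 0.00000000e+00,  0.00000000e+00,  0.00000000e+00,
         1.00000000e+
[... 217 characters left out ...]
963107e-01,  5.17073450e-03,  6.85919402e-03,
         4.73216545e+00],
       [-7.71639020e-03, -1.89902800e-01, -9.81772572e-01,
         1.48825045e+03],
       [ 0.00000000e+00,  0.00000000e+00,  0.00000000e+00,
         1.00000000e+00]])}
wrist {'fx': 344.70270745649066, 'fy': 344.70270745649066, 'cx': 277.78709480819606, 'cy': 199.4604486402007, 'T': array([[ 2.76684657e-01, -9.34777827e-01, -2.22791415e-01,
         2.16966484e+02],
       [-9.60958965e-01, -2.69594697e-01, -6.22620810e-02,
        -5.08711911e+02],
       [-1.86217121e-03,  2.31320370e-01, -9.72875850e-01,
         3.83755433e+02],
       [ 0.00000000e+00,  0.00000000e+00,  0.00000000e+00,
         1.00000000e+00]])}
```

View pics/top0.png

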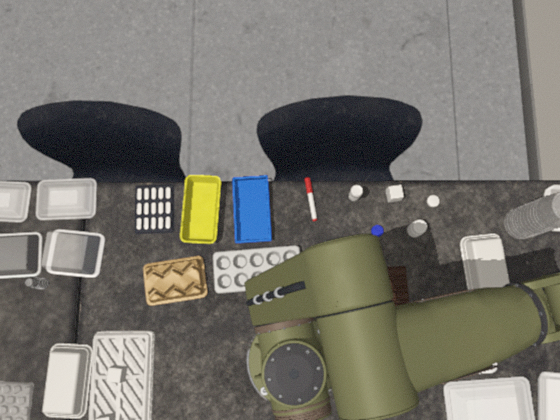

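View pics/scene0.png

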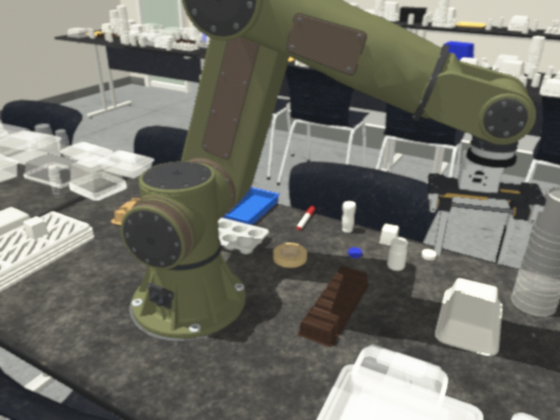

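View pics/wrist0.png

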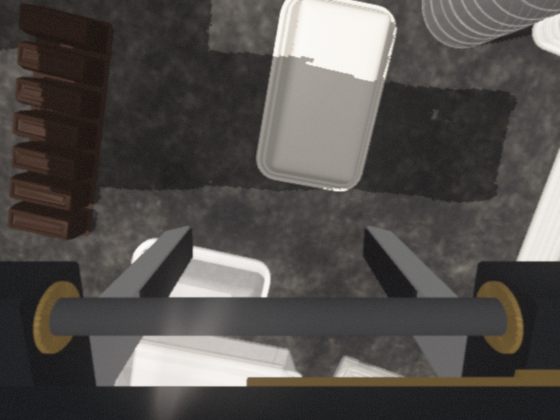

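```bash
cat > h.py <<'E'
from cell import *
import numpy as np, cv2
from scipy.spatial.transform import Rotation as R
names=["white_cap","blue_cap","marker","pin_bottle","tablet_bottle","white_block","yellow_tray","pen_tray","dark_insert"]
def world(cam,d,p,mask=None):
    v,u=np.nonzero(mask if mask is not None else d>0)
    z=d[v,u]; k=z>0; u,v,z=u[k],v[k],z[k]
    P=np.c_[(u-p['cx'])/p['fx']*z,(v-p['cy'])/p['fy']*z,z]
    return P@p['T'][:3,:3].T+p['T'][:3,3]
def summ(P):
    top=np.percentile(P[:,2],95); Q=P[P[:,2]>top-6]
    r=cv2.minAreaRect(Q[:,:2].astype(np.float32))
    return "ztop %.0f rect c(%.0f,%.0f) s(%.0f,%.0f) a%.0f mean(%.0f,%.0f)"%(top,*r[0],*r[1],r[2],*Q[:,:2].mean(0))
E
python3 - <<'E'
from h import *
for c in ["top","scene"]:
    im,d=camera(c); p=camera_params(c)
    for n in names:
        o=place_of(c,n)[:2]; m=masks_of(c,n)[:2]
        print(c,n,[(round(x['conf'],2),np.round(p['T'][:3,:3]@x['at']+p['T'][:3,3])) for x in o])
        for x in m:
            P=world(c,d,p,x['region'])
            if len(P)>20: print('    ',round(x['conf'],2),len(P),summ(P))
print(read_state()['clock'])
E
```

```text
top white_cap [(0.67, array([ 442., -413.,   -0.])), (0.34, array([422., 119.,   0.]))]
     0.51 107 ztop 17 rect c(443,-411) s(29,28) a16 mean(442,-411)
top blue_cap [(0.57, array([ 355., -246.,   -1.]))]
     0.46 102 ztop 17 rect c(357,-246) s(30,29) a44 mean(357,-245)
top marker [(0.71, array([452., -57.,  -0.])), (0.39, array([419., 119.,  -4.]))]
     0.63 198 ztop 19 rect c(451,-55) s(124,14) a9 mean(457,-54)
top pin_bottle [(0.56, array([ 465., -183.,    1.]))]
     0.52 131 ztop 87 rect c(459,-180) s(26,25) a33 mean(458,-179)
top tablet_bottle [(0.57, array([ 358., -357.,    3.])), (0.43, array([ 464., -299.,    1.]))]
     0.53 227 ztop 75 rect c(360,-353) s(36,33) a14 mean(359,-352)
top white_block [(0.76, array([ 465., -300.,   -1.]))]
     0.66 246 ztop 43 rect c(466,-298) s(36,37) a7 mean(465,-298)
top yellow_tray [(0.97, array([420., 265.,  -2.])), (0.36, array([ 359., -249.,   -3.]))]
     0.75 2439 ztop 37 rect c(421,262) s(104,198) a87 mean(424,267)
     0.21 2351 ztop 28 rect c(422,116) s(194,104) a4 mean(420,115)
top pen_tray [(0.77, array([423., 118.,  -1.]))]
 
[... 447 characters left out ...]
-244.,   -2.]))]
scene marker [(0.69, array([452., -52.,  -6.]))]
     0.45 117 ztop 18 rect c(449,-56) s(124,14) a10 mean(453,-55)
scene pin_bottle [(0.79, array([ 459., -177.,   -0.]))]
     0.64 344 ztop 84 rect c(459,-180) s(30,32) a82 mean(457,-180)
scene tablet_bottle [(0.94, array([ 364., -351.,   -1.]))]
     0.74 498 ztop 73 rect c(359,-353) s(38,37) a35 mean(358,-352)
scene white_block [(0.58, array([ 467., -297.,   -0.]))]
     0.58 249 ztop 42 rect c(466,-297) s(36,35) a8 mean(463,-298)
scene yellow_tray [(0.66, array([427., 118.,   2.]))]
scene pen_tray [(0.78, array([426., 118.,   4.]))]
     0.95 1128 ztop 27 rect c(322,75) s(423,113) a16 mean(421,93)
scene dark_insert []
2.05
```

```bash
cat >> h.py <<'E'
def tool():
    s=read_state(); return s,np.array(s['eef_pos']),R.from_euler('xyz',s['eef_rot'])
def go(target=None,jaw=None):
    """print tool-frame shift to target (mm), and rotvec to point straight down with jaw angle (deg, mod 180, nearest)"""
    s,p,r=tool(); M=r.as_matrix()
    a=np.degrees(np.arctan2(M[1,2],M[0,2]))
    print("t%.1f pos"%s['clock'],np.round(p,1),"jaw %.1f"%a,"j",np.round(s['joints'],2),"gap %.1f"%s['finger_gap'],"F",np.round(s['wrist_force'],1))
    print("M",np.round(M,3).tolist())
    G=M
    if jaw is not None:
        j=a+((jaw-a+90)%180-90); c,q=np.cos(np.radians(j)),np.sin(np.radians(j))
        z=np.array([c,q,0]); x=np.array([0,0,-1.]); G=np.c_[x,np.cross(z,x),z]
        print("rotvec",np.round((r.inv()*R.from_matrix(G)).as_rotvec(),3),"jaw->%.1f"%j)
    if target is not None:
        d=np.array(target)-p
        print("shift now-frame mm",np.round(M.T@d,1)," after-rot frame",np.round(G.T@d,1),"dist %.0f"%np.linalg.norm(d))
E
python3 - <<'E'
from h import *
go([359,-353,205],90)
im,d=camera("top"); P=world("top",d,camera_params("top"))
for xr in [(200,300),(300,400),(400,520),(520,600),(600,700)]:
    print(xr,[ (y,int(np.percentile(P[(P[:,0]>xr[0])&(P[:,0]<xr[1])&(P[:,1]>y)&(P[:,1]<y+80),2],99))) for y in range(-560,480,80)])
im,d=camera("scene"); p=camera_params("scene");m=masks_of("scene","pin_bottle")[0]['region']
P=world("scene",d,p,m)
for z in range(0,90,8):
    q=P[(P[:,2]>=z)&(P[:,2]<z+8)]
    if len(q)>3:
        e=p['T'][:3,0]; print(z,len(q),"w %.0f"%np.ptp(q@e))
cv2.imwrite("pics/pin.png",cv2.resize(im[190:280,320:450],None,fx=5,fy=5))
E
```

```text
t2.0 pos [ 152.4 -528.4  205.4] jaw -73.9 j [-1.36  0.3   1.52  0.    1.32 -0.07] gap 93.9 F [ 0.2 -0.3  0.3]
M [[0.0, 0.961, 0.277], [0.0, 0.277, -0.961], [-1.0, 0.0, -0.0]]
rotvec [ 0.281 -0.    -0.   ] jaw->-90.0
shift now-frame mm [   0.4  247.1 -111.3]  after-rot frame [   0.4  206.6 -175.4] dist 271Traceback (most recent call last):
  File "<stdin>", line 5, in <module>
    return _quantile_unchecked(
        a, q, axis, out, overwrite_input, method, keepdims, weights)
    return _ureduce(a,
                    func=_quantile_ureduce_func,
    ...<5 lines>...
                    overwrite_input=overwrite_input,
                    method=method)
    r = func(a, **kwargs)
    result = _quantile(arr,
                       quantiles=q,
    ...<2 lines>...
                       out=out,
                       weights=wgt)
    slices_having_nans = np.isnan(arr[-1, ...])
                                  ~~~^^^^^^^^^
IndexError: index -1 is out of bounds for axis 0 with size 0
```

```bash
python3 - <<'E'
from h import *
for c in ["top","scene"]:
  im,d=camera(c); p=camera_params(c);P=world(c,d,p)
  for xr in [(200,260),(260,310),(310,400),(400,520),(520,600),(600,700)]:
    o=[]
    for y in range(-560,480,80):
        q=P[(P[:,0]>xr[0])&(P[:,0]<xr[1])&(P[:,1]>y)&(P[:,1]<y+80),2]; o.append((y,int(np.percentile(q,99)) if len(q)>5 else None))
    print(c,xr,o)
m=masks_of("scene","pin_bottle")[0]['region']
P=world("scene",d,p,m)
for z in range(0,90,8):
    q=P[(P[:,2]>=z)&(P[:,2]<z+8)]
    if len(q)>3:
        e=p['T'][:3,0]; print(z,len(q),"w %.0f"%np.ptp(q@e))
cv2.imwrite("pics/pin.png",cv2.resize(im[190:280,320:450],None,fx=5,fy=5))
E
```

```text
top (200, 260) [(-560, 502), (-480, 6), (-400, 8), (-320, 39), (-240, None), (-160, 694), (-80, 694), (0, 597), (80, 339), (160, 33), (240, 44), (320, 45), (400, 42)]
top (260, 310) [(-560, 52), (-480, 8), (-400, 6), (-320, 7), (-240, None), (-160, None), (-80, 30), (0, 33), (80, 31), (160, 31), (240, 42), (320, 41), (400, 9)]
top (310, 400) [(-560, 50), (-480, 7), (-400, 76), (-320, 17), (-240, 14), (-160, 7), (-80, 16), (0, 29), (80, 31), (160, 39), (240, 38), (320, 16), (400, 16)]
top (400, 520) [(-560, 6), (-480, 15), (-400, 9), (-320, 45), (-240, 87), (-160, 7), (-80, 20), (0, 29), (80, 28), (160, 38), (240, 38), (320, 17), (400, 18)]
top (520, 600) [(-560, None), (-480, None), (-400, -277), (-320, -280), (-240, -283), (-160, -284), (-80, -278), (0, -10), (80, None), (160, None), (240, None), (320, 2), (400, -122)]
top (600, 700) [(-560, -728), (-480, -730), (-400, 69), (-320, 65), (-240, 61), (-160, 64), (-80, 70), (0, 73), (80, 70), (160, None), (240, -727), (320, 76), (400, 77)]
scene (200, 260) [(-560, 516), (-480, 2), (-400, 3), (-320, 36), (-240, 3), (-160, 498), (-80, 388
[... 352 characters left out ...]
 (160, None), (240, None), (320, None), (400, 3)]
scene (400, 520) [(-560, 3), (-480, 14), (-400, 12), (-320, 42), (-240, 85), (-160, 3), (-80, 18), (0, 28), (80, 28), (160, 27), (240, None), (320, None), (400, None)]
scene (520, 600) [(-560, None), (-480, None), (-400, None), (-320, None), (-240, None), (-160, None), (-80, None), (0, None), (80, 26), (160, None), (240, None), (320, None), (400, None)]
scene (600, 700) [(-560, None), (-480, None), (-400, 62), (-320, 63), (-240, 60), (-160, 63), (-80, 70), (0, 72), (80, 67), (160, None), (240, None), (320, None), (400, None)]
0 13 w 25
8 24 w 25
16 22 w 25
24 26 w 27
32 32 w 27
40 30 w 27
48 25 w 25
56 27 w 28
64 29 w 31
72 39 w 33
80 50 w 26
```

View pics/pin.png

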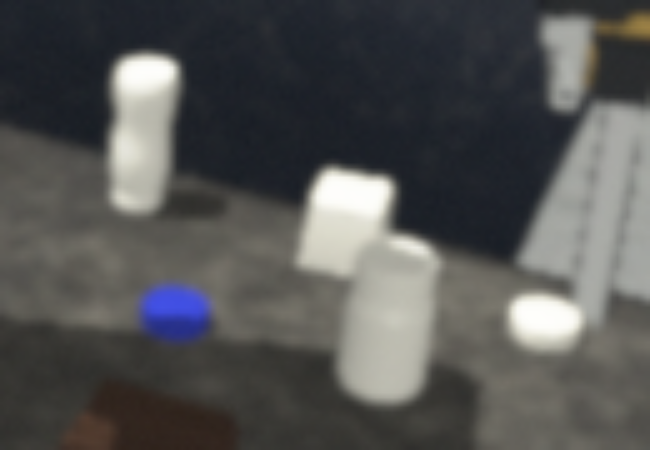

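Emit:
play_rows --motion '[0,0,0,0,0.041,-0.0185,-1,0,0,0,0,0.041,-0.0185,-1,0,0,0,0,0.041,-0.0185,-1,0,0,0,0,0.041,-0.0185,-1,0,0,0,0,0.041,-0.0185,-1,0,0,0,0,0.041,-0.0185,-1,-0.145,0,0,0,0,0,-1,-0.145,0,0,0,0,0,-1,-0.145,0,0,0,0,0,-1,-0.145,0,0,0,0,0,-1,-0.145,0,0,0,0,0,-1,-0.145,0,0,0,0,0,-1,-0.145,0,0,0,0,0,-1,-0.145,0,0,0,0,0,-1,-0.13,0,0,0,0,0,-1,0,0,0,0,0,0,-1]' --newtons 12

```text
clock: 3.85
eef_pos: [366.2, -345.7, 205.7]
eef_rot: [-0.733, 1.569, -0.695]
wrist_force: [-0.1, 0.5, -0.2]
finger_gap: 93.8
```

```bash
python3 - <<'E'
from h import *
go([359,-353,15],0)
im,d=camera("wrist"); p=camera_params("wrist")
cv2.imwrite("pics/w1.png",im)
for n in names[:6]:
    for x in place_of("wrist",n)[:1]: print(n,round(x['conf'],2),np.round(p['T'][:3,:3]@x['at']+p['T'][:3,3]))
    for x in masks_of("wrist",n)[:1]:
        P=world("wrist",d,p,x['region']); 
        if len(P)>20: print("  ",len(P),summ(P))
E
```

```text
t3.9 pos [ 366.2 -345.7  205.7] jaw 2.1 j [-0.83  0.2   1.65  0.    1.29 -0.87] gap 93.8 F [-0.1  0.5 -0.2]
M [[0.001, -0.037, 0.999], [-0.001, 0.999, 0.037], [-1.0, -0.001, 0.001]]
rotvec [0.037 0.001 0.001] jaw->0.0
shift now-frame mm [190.7  -6.8  -7.7]  after-rot frame [190.7  -7.3  -7.2] dist 191
white_cap 0.92 [ 449. -417.   -4.]
   740 ztop 13 rect c(446,-409) s(32,34) a5 mean(446,-408)
blue_cap 0.62 [ 357. -242.    1.]
   896 ztop 13 rect c(360,-243) s(32,33) a2 mean(360,-243)
pin_bottle 0.62 [ 465. -177.    1.]
   1397 ztop 84 rect c(463,-189) s(31,12) a0 mean(462,-189)
tablet_bottle 0.81 [ 359. -349.   -4.]
   1710 ztop 73 rect c(362,-350) s(37,38) a1 mean(362,-350)
white_block 0.97 [ 468. -293.   -2.]
   1799 ztop 40 rect c(468,-296) s(36,36) a7 mean(467,-296)
```

View pics/w1.png

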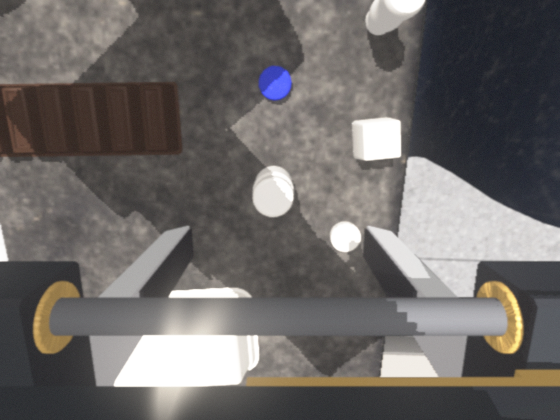

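Emit:
play_rows --motion '[0.037,0,0,0,-0.005,-0.005,-1,0,0,0,0.04,0,0,-1,0,0,0,0.04,0,0,-1,0,0,0,0.04,0,0,-1,0,0,0,0.03,0,0,-1,0,0,0,0.02,0,0,-1,0,0,0,0.01,0,0,-1,0,0,0,0.005,0,0,-1,0,0,0,0,0,0,-1]'

```text
clock: 5.4
eef_pos: [360.5, -355.1, 16.2]
eef_rot: [-0.844, 1.564, -0.863]
wrist_force: [-0.4, 0.6, 0.7]
finger_gap: 94.1
```

```bash
python3 - <<'E'
from h import *
go([361,-351,15],0)
E
```

```text
t5.4 pos [ 360.5 -355.1   16.2] jaw -1.1 j [-0.85  0.45  1.81 -0.    0.87 -0.83] gap 94.1 F [-0.4  0.6  0.7]
M [[0.005, 0.019, 1.0], [-0.005, 1.0, -0.019], [-1.0, -0.005, 0.005]]
rotvec [-0.019  0.005  0.005] jaw->0.0
shift now-frame mm [1.2 4.1 0.4]  after-rot frame [1.2 4.1 0.5] dist 4
```

Emit:
play_rows --motion '[0,0,0,0,0.004,0,-1,0,0,0,0,0,0,-0.4,0,0,0,0,0,0,0,0,0,0,0,0,0,0.1,0,0,0,0,0,0,0.2,0,0,0,0,0,0,0.3,0,0,0,0,0,0,0.3,0,0,0,0,0,0,0.3]' --newtons 12

```text
clock: 6.2
eef_pos: [362.0, -352.3, 19.9]
eef_rot: [-0.836, 1.557, -0.856]
wrist_force: [-2.2, 0.6, 3.3]
finger_gap: 42.2
```

Emit:
play_rows --motion '[0,0,0,-0.01,0,0,0.4,0,0,0,-0.02,0,0,0.4,0,0,0,-0.04,0,0,0.4,0,0,0,-0.04,0,0,0.4,0,0,0,0,0,0,0.4]'

```text
clock: 6.7
eef_pos: [360.5, -350.7, 135.5]
eef_rot: [-0.836, 1.56, -0.855]
wrist_force: [0.4, -0.3, -1.6]
finger_gap: 42.0
```

```bash
python3 - <<'E'
from h import *
go([395,375,130],0)
im,d=camera("wrist"); 
cv2.imwrite("pics/w2.png",im)
E
```

```text
t6.7 pos [ 360.5 -350.7  135.5] jaw -1.1 j [-0.84  0.26  1.74 -0.    1.13 -0.82] gap 42.0 F [ 0.4 -0.3 -1.6]
M [[0.007, 0.02, 1.0], [-0.008, 1.0, -0.02], [-1.0, -0.008, 0.007]]
rotvec [-0.02   0.007  0.008] jaw->-0.0
shift now-frame mm [-3.000e-01  7.262e+02  2.010e+01]  after-rot frame [  5.5 725.7  34.5] dist 726
```

View pics/w2.png

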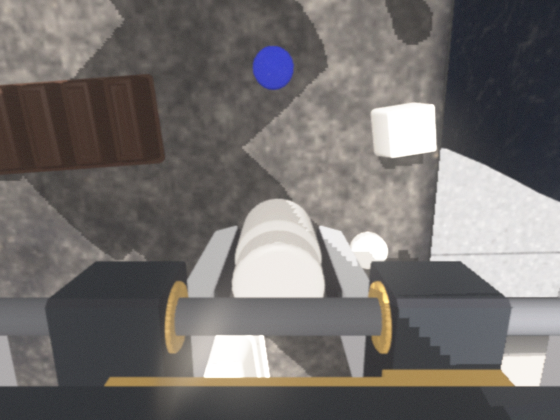

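Emit:
play_rows --motion '[-0.01,0.006,0.007,0,0.02,0.002,0.4,0,0,0,0,0.035,0.002,0.4,0,0,0,0,0.045,0.002,0.4,0,0,0,0,0.045,0.002,0.4,0,0,0,0,0.045,0.002,0.4,0,0,0,0,0.045,0.002,0.4,0,0,0,0,0.045,0.002,0.4,0,0,0,0,0.045,0.002,0.4,0,0,0,0,0.045,0.002,0.4,0,0,0,0,0.045,0.002,0.4,0,0,0,0,0.045,0.002,0.4,0,0,0,0,0.045,0.002,0.4,0,0,0,0,0.04,0.002,0.4,0,0,0,0,0.03,0.002,0.4,0,0,0,0,0.02,0,0.4,0,0,0,0,0.01,0,0.4,0,0,0,0,0,0,0.4]'

```text
clock: 8.45
eef_pos: [385.6, 278.5, 122.3]
eef_rot: [3.11, 1.552, 3.098]
wrist_force: [0.1, -0.0, -1.3]
finger_gap: 42.2
```

```bash
python3 - <<'E'
from h import *
go([393,380,130],0)
im,d=camera("wrist");p=camera_params("wrist")
cv2.imwrite("pics/w3.png",im)
for n in names[6:]:
    for x in place_of("wrist",n)[:1]: print(n,round(x['conf'],2),np.round(p['T'][:3,:3]@x['at']+p['T'][:3,3]))
    for x in masks_of("wrist",n)[:1]:
        P=world("wrist",d,p,x['region']); 
        if len(P)>20: print("  ",len(P),summ(P),P.min(0).round(),P.max(0).round())
im,d=camera("top");p=camera_params("top")
for n in names[6:]:
    for x in place_of("top",n)[:1]: print(n,round(x['conf'],2),np.round(p['T'][:3,:3]@x['at']+p['T'][:3,3]))
E
```

```text
t8.4 pos [385.6 278.5 122.3] jaw -0.7 j [0.54 0.24 1.81 0.01 1.11 0.55] gap 42.2 F [ 0.1 -0.  -1.3]
M [[-0.019, 0.012, 1.0], [0.001, 1.0, -0.012], [-1.0, 0.001, -0.019]]
rotvec [-0.012 -0.019 -0.001] jaw->0.0
shift now-frame mm [ -7.7 101.6   6. ]  after-rot frame [ -7.7 101.5   7.4] dist 102
yellow_tray 0.84 [424. 266.   2.]
   19185 ztop 35 rect c(423,266) s(98,199) a87 mean(429,293) [322. 215.  -2.] [523. 320. 224.]
pen_tray 0.57 [424. 121.   3.]
   5214 ztop 24 rect c(329,131) s(7,47) a4 mean(330,133) [325.  91.   1.] [454. 154.  28.]
dark_insert 0.63 [429. 409.   1.]
   20612 ztop 13 rect c(428,394) s(131,79) a0 mean(429,396) [355. 346.  -3.] [504. 437.  15.]
yellow_tray 0.58 [421. 262.  -2.]
pen_tray 0.93 [422. 118.   2.]
dark_insert 0.69 [429. 403.  -3.]
```

View pics/w3.png

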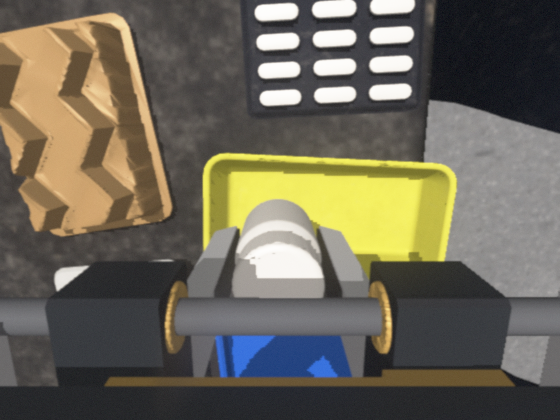

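Emit:
play_rows --motion '[-0.008,-0.015,0,0,0.02,0.002,0.4,0,0,0,0,0.03,0.002,0.4,0,0,0,0,0.03,0.002,0.4,0,0,0,0,0.012,0.002,0.4,0,0,0,0,0.006,0.002,0.4,0,0,0,0,0,0,0.4,0,0,0,0,0,0,0.4]'

```text
clock: 9.7
eef_pos: [397.7, 377.0, 123.1]
eef_rot: [2.822, 1.568, 2.814]
wrist_force: [-0.4, 0.8, -0.1]
finger_gap: 41.6
```

```bash
python3 - <<'E'
from h import *
go([395,380,40],0)
im,d=camera("wrist");p=camera_params("wrist")
cv2.imwrite("pics/w4.png",im)
for x in masks_of("wrist","dark_insert")[:1]:
        P=world("wrist",d,p,x['region']); 
        print("  ",len(P),summ(P),P.min(0).round(),P.max(0).round())
E
```

```text
t9.7 pos [397.7 377.  123.1] jaw -0.4 j [0.69 0.38 1.62 0.   1.15 0.7 ] gap 41.6 F [-0.4  0.8 -0.1]
M [[-0.002, 0.007, 1.0], [0.001, 1.0, -0.007], [-1.0, 0.001, -0.002]]
rotvec [-0.007 -0.002 -0.001] jaw->-0.0
shift now-frame mm [83.2  2.9 -2.5]  after-rot frame [83.1  3.  -2.7] dist 83
   20250 ztop 13 rect c(428,407) s(132,101) a2 mean(432,412) [354. 347.  -2.] [503. 466. 117.]
```

View pics/w4.png

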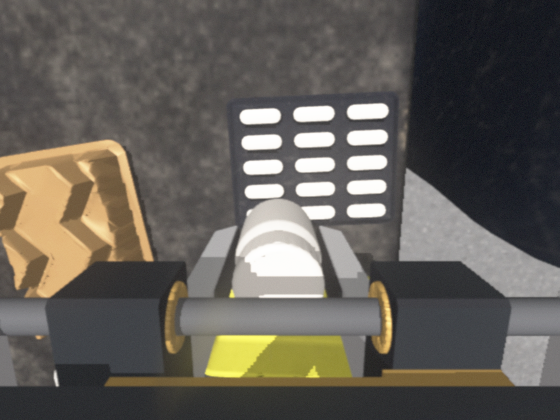

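Emit:
play_rows --motion '[0,0,0,0.02,0.003,-0.002,0.4,0,0,0,0.03,0,0,0.4,0,0,0,0.02,0,0,0.4,0,0,0,0.01,0,0,0.4,0,0,0,0.004,0,0,0.4,0,0,0,0,0,0,0.4]'

```text
clock: 10.4
eef_pos: [397.2, 377.9, 39.1]
eef_rot: [1.275, 1.567, 1.264]
wrist_force: [0.4, 0.0, 0.5]
finger_gap: 41.6
```

```bash
python3 - <<'E'
from h import *
go([395,380,30],0)
E
```

```text
t10.4 pos [397.2 377.9  39.1] jaw -0.6 j [0.69 0.49 1.68 0.   0.97 0.7 ] gap 41.6 F [0.4 0.  0.5]
M [[0.001, 0.011, 1.0], [0.003, 1.0, -0.011], [-1.0, 0.003, 0.001]]
rotvec [-0.011  0.001 -0.003] jaw->0.0
shift now-frame mm [ 9.1  2.  -2.2]  after-rot frame [ 9.1  2.1 -2.2] dist 10
```

Creep down in small steps, watching force.

Emit:
play_rows --motion '[0,0,0,0.004,0,0,0.4,0,0,0,0.004,0,0,0.4,0,0,0,0.002,0,0,0.4]'

```text
clock: 10.7
eef_pos: [398.2, 378.6, 30.8]
eef_rot: [0.986, 1.564, 0.975]
wrist_force: [0.5, -0.6, -1.7]
finger_gap: 41.8
```

Emit:
play_rows --motion '[0,0,0,0.002,0,0,0.4]'

```text
clock: 10.8
eef_pos: [398.4, 379.2, 29.5]
eef_rot: [0.99, 1.563, 0.979]
wrist_force: [-5.2, 0.1, 16.0]
finger_gap: 41.9
```

```bash
python3 - <<'E'
from h import *
go()
im,d=camera("scene");p=camera_params("scene")
im,d=camera("top");p=camera_params("top");cv2.imwrite("pics/t5.png",cv2.resize(im[150:280,80:260],None,fx=4,fy=4))
E
```

```text
t10.8 pos [398.4 379.2  29.5] jaw -0.6 j [0.69 0.51 1.68 0.   0.95 0.7 ] gap 41.9 F [-5.2  0.1 16. ]
M [[0.005, 0.011, 1.0], [0.007, 1.0, -0.011], [-1.0, 0.007, 0.005]]
```

Emit:
play_rows --motion '[0,0,0,-0.001,0,0,0.05,0,0,0,0,0,0,-0.1,0,0,0,0,0,0,-0.3,0,0,0,0,0,0,-0.5,0,0,0,0,0,0,-0.5]'

```text
clock: 11.4
eef_pos: [398.7, 379.4, 31.0]
eef_rot: [0.944, 1.562, 0.933]
wrist_force: [-0.3, 0.0, -0.3]
finger_gap: 69.5
```

```bash
python3 - <<'E'
from h import *
go([459,-180,130],0)
im,d=camera("wrist");cv2.imwrite("pics/w5.png",im)
E
```

```text
t11.4 pos [398.7 379.4  31. ] jaw -0.6 j [0.69 0.5  1.68 0.   0.95 0.7 ] gap 69.5 F [-0.3  0.  -0.3]
M [[0.005, 0.011, 1.0], [0.007, 1.0, -0.011], [-1.0, 0.007, 0.005]]
rotvec [-0.011  0.005 -0.007] jaw->-0.0
shift now-frame mm [-102.8 -558.    67. ]  after-rot frame [ -99.  -559.4   60.3] dist 571
```

View pics/w5.png

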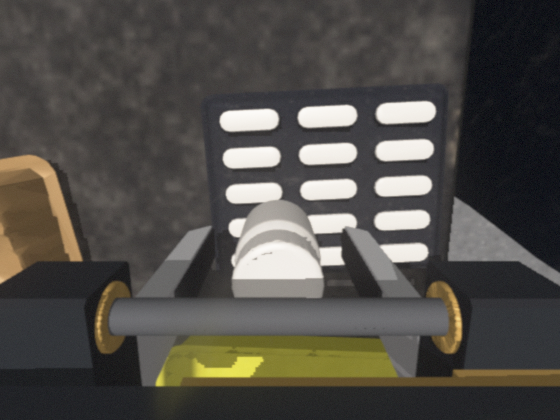

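Emit:
play_rows --motion '[0,0,0,-0.02,0,0,-0.5,0,0,0,-0.04,0,0,-0.6,0,0,0,-0.04,0,0,-1,-0.008,0.004,-0.005,-0.005,-0.02,0.005,-1,0,0,0,0,-0.045,0.005,-1,0,0,0,0,-0.045,0.005,-1,0,0,0,0,-0.045,0.005,-1,0,0,0,0,-0.045,0.005,-1,0,0,0,0,-0.045,0.005,-1,0,0,0,0,-0.045,0.005,-1,0,0,0,0,-0.045,0.005,-1,0,0,0,0,-0.045,0.005,-1,0,0,0,0,-0.045,0.005,-1,0,0,0,0,-0.045,0.005,-1,0,0,0,0,-0.04,0.005,-1,0,0,0,0,-0.02,0,-1,0,0,0,0,-0.01,0,-1,0,0,0,0,0,0,-1]'

```text
clock: 13.25
eef_pos: [457.2, -183.0, 140.0]
eef_rot: [0.188, 1.565, 0.188]
wrist_force: [0.3, -0.6, 0.1]
finger_gap: 93.9
```

```bash
python3 - <<'E'
from h import *
go([460,-180,130],0)
im,d=camera("wrist");p=camera_params("wrist")
cv2.imwrite("pics/w6.png",im)
for n in ["pin_bottle","blue_cap","marker","white_block"]:
    for x in masks_of("wrist",n)[:1]:
        P=world("wrist",d,p,x['region']); 
        if len(P)>20: print(n,len(P),summ(P),P.min(0).round(),P.max(0).round())
im,d=camera("top");p=camera_params("top");cv2.imwrite("pics/t6.png",cv2.resize(im[150:280,80:260],None,fx=4,fy=4))
for x in place_of("top","tablet_bottle"): print(round(x['conf'],2),np.round(p['T'][:3,:3]@x['at']+p['T'][:3,3]))
E
```

```text
t13.2 pos [ 457.2 -183.   140. ] jaw -0.0 j [-0.46  0.24  1.76  0.    1.14 -0.46] gap 93.9 F [ 0.3 -0.6  0.1]
M [[0.005, 0.001, 1.0], [0.001, 1.0, -0.001], [-1.0, 0.001, 0.005]]
rotvec [-0.001  0.005 -0.001] jaw->-0.0
shift now-frame mm [10.   3.   2.7]  after-rot frame [10.   3.   2.8] dist 11
marker 2888 ztop 17 rect c(455,-53) s(129,15) a10 mean(459,-52) [391. -67.  -2.] [519. -35.  20.]
white_block 767 ztop 39 rect c(474,-238) s(154,33) a86 mean(466,-308) [ 444. -340.   -3.] [ 488. -160.  254.]
0.54 [397. 373.   9.]
0.5 [ 442. -412.    1.]
```

View pics/w6.png

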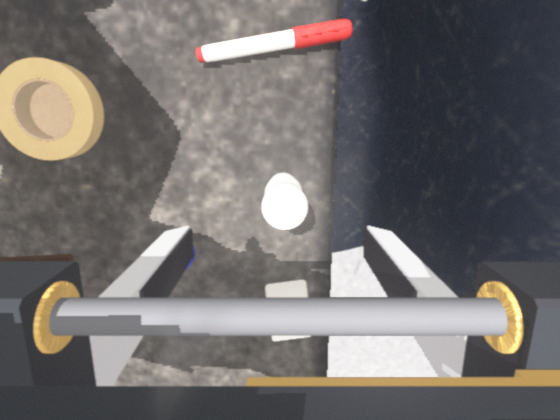

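View pics/t6.png

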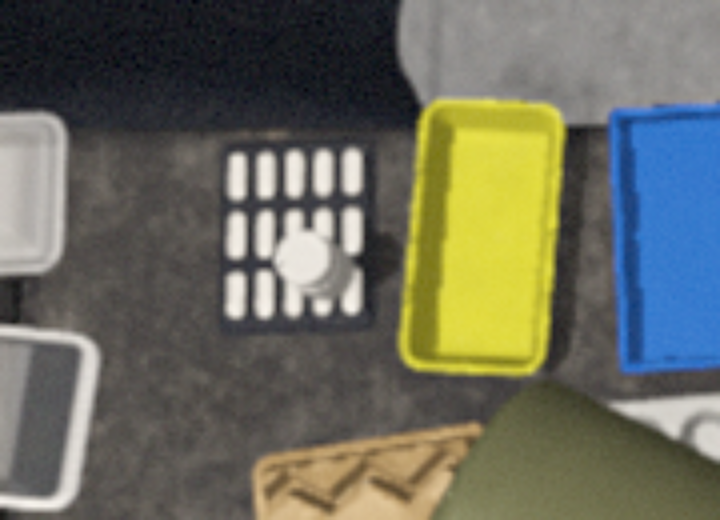

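Emit:
play_rows --motion '[0,0.004,0,0,0.004,0.004,-1,0,0,0,0,0,0,-1,0,0,0,0.02,0,0,-1,0,0,0,0.03,0,0,-1,0,0,0,0.03,0,0,-1,0,0,0,0.02,0,0,-1,0,0,0,0.01,0,0,-1,0,0,0,0.005,0,0,-1,0,0,0,0,0,0,-1]'

```text
clock: 14.5
eef_pos: [464.3, -175.4, 23.1]
eef_rot: [-0.161, 1.566, -0.156]
wrist_force: [-0.1, 0.4, 1.0]
finger_gap: 94.2
```

```bash
python3 - <<'E'
from h import *
go([461,-179,24],0)
im,d=camera("wrist");p=camera_params("wrist")
cv2.imwrite("pics/w7.png",im)
E
```

```text
t14.5 pos [ 464.3 -175.4   23.1] jaw 0.3 j [-0.44  0.42  1.84  0.    0.88 -0.44] gap 94.2 F [-0.1  0.4  1. ]
M [[0.005, -0.005, 1.0], [-0.001, 1.0, 0.005], [-1.0, -0.001, 0.005]]
rotvec [0.005 0.005 0.001] jaw->-0.0
shift now-frame mm [-0.9 -3.6 -3.3]  after-rot frame [-0.9 -3.6 -3.3] dist 5
```

View pics/w7.png

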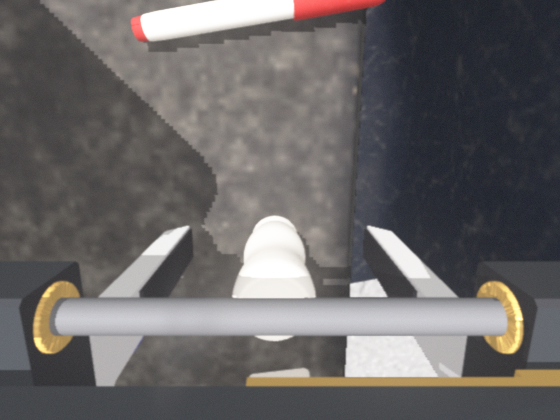

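Emit:
play_rows --motion '[0,0,0,0,-0.0025,-0.002,-1,0,0,0,0,0,0,-0.4,0,0,0,0,0,0,0,0,0,0,0,0,0,0.2,0,0,0,0,0,0,0.3,0,0,0,0,0,0,0.4,0,0,0,0,0,0,0.5,0,0,0,0,0,0,0.6,0,0,0,0,0,0,0.6]' --newtons 8

```text
clock: 15.45
eef_pos: [463.8, -178.9, 26.5]
eef_rot: [-0.314, 1.56, -0.309]
wrist_force: [-3.2, 0.6, 6.9]
finger_gap: 33.6
```

Emit:
play_rows --motion '[0,0,0,-0.005,0,0,0.6,0,0,0,-0.01,0,0,0.6,0,0,0,-0.02,0,0,0.6,0,0,0,0,0,0,0.6]' --newtons 10

```text
clock: 15.85
eef_pos: [463.5, -178.8, 64.0]
eef_rot: [-0.306, 1.56, -0.3]
wrist_force: [0.1, 0.3, -0.3]
finger_gap: 33.6
```

```bash
python3 - <<'E'
from h import *
go([461,-179,130],0)
im,d=camera("wrist");p=camera_params("wrist")
cv2.imwrite("pics/w8.png",im)
im,d=camera("scene");cv2.imwrite("pics/s8.png",cv2.resize(im[150:290,270:450],None,fx=4,fy=4))
E
```

```text
t15.8 pos [ 463.5 -178.8   64. ] jaw 0.3 j [-0.44  0.35  1.82  0.    0.96 -0.45] gap 33.6 F [ 0.1  0.3 -0.3]
M [[0.01, -0.005, 1.0], [-0.003, 1.0, 0.005], [-1.0, -0.003, 0.01]]
rotvec [0.005 0.01  0.003] jaw->0.0
shift now-frame mm [-66.   -0.4  -1.8]  after-rot frame [-66.   -0.2  -2.5] dist 66
```

View pics/s8.png

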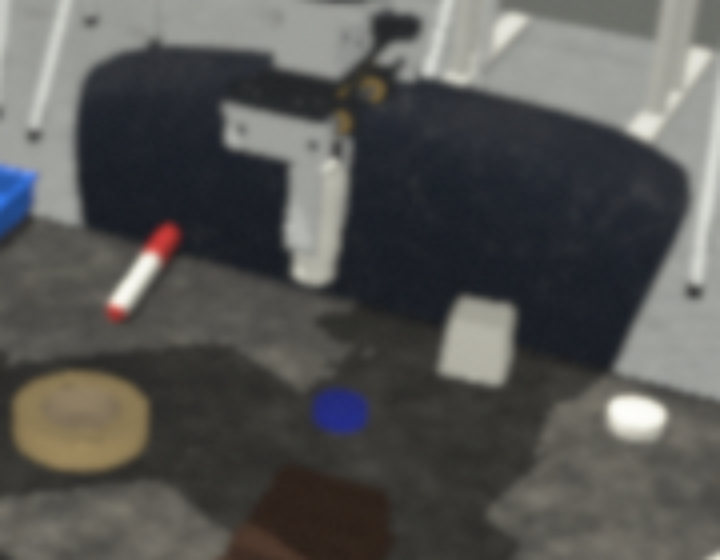

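Emit:
play_rows --motion '[0,0.008,0.002,-0.03,0,0,0.6,0,0,0,-0.03,0.02,0,0.6,0,0,0,0,0.035,0,0.6,0,0,0,0,0.045,0,0.6,0,0,0,0,0.045,0,0.6,0,0,0,0,0.045,0,0.6,0,0,0,0,0.045,0,0.6,0,0,0,0,0.045,0,0.6,0,0,0,0,0.045,0,0.6,0,0,0,0,0.045,0,0.6,0,0,0,0,0.045,0,0.6,0,0,0,0,0.045,0,0.6,0,0,0,0,0.045,0,0.6,0,0,0,0,0.035,0,0.6,0,0,0,0,0.02,0,0.6,0,0,0,0,0.01,0,0.6,0,0,0,0,0,0,0.6]'

```text
clock: 17.65
eef_pos: [453.4, 413.7, 111.1]
eef_rot: [-2.957, 1.555, -2.955]
wrist_force: [0.1, -0.6, 0.8]
finger_gap: 33.6
```

```bash
python3 - <<'E'
from h import *
go([461,429,120],0)
im,d=camera("wrist");p=camera_params("wrist")
cv2.imwrite("pics/w9.png",im)
E
```

```text
t17.6 pos [453.4 413.7 111.1] jaw 0.1 j [0.68 0.53 1.42 0.01 1.2  0.67] gap 33.6 F [ 0.1 -0.6  0.8]
M [[-0.016, -0.002, 1.0], [-0.003, 1.0, 0.002], [-1.0, -0.003, -0.016]]
rotvec [ 0.002 -0.016  0.003] jaw->-0.0
shift now-frame mm [-9.1 15.2  7.5]  after-rot frame [-8.9 15.3  7.6] dist 19
```

View pics/w9.png

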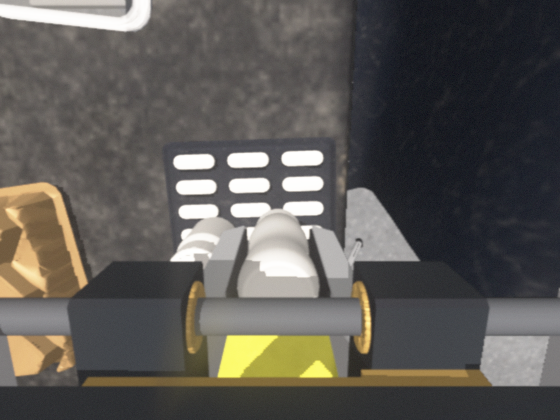

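Pin bottle held between fingers (~(280,255)), tablet bottle beside at (205,240). Shift, then descend.

Emit:
play_rows --motion '[0,-0.014,0.002,0,0.01,0.007,0.6,0,0,0,0,0.004,0,0.6,0,0,0,0.02,0,0,0.6,0,0,0,0.02,0,0,0.6,0,0,0,0.015,0,0,0.6,0,0,0,0.005,0,0,0.6,0,0,0,0,0,0,0.6]'

```text
clock: 18.4
eef_pos: [463.8, 424.8, 50.3]
eef_rot: [0.14, 1.569, 0.136]
wrist_force: [-0.4, -0.4, 0.3]
finger_gap: 34.0
```

```bash
python3 - <<'E'
from h import *
go([461,429,38],0)
E
```

```text
t18.4 pos [463.8 424.8  50.3] jaw -0.2 j [ 0.68  0.63  1.42 -0.    1.09  0.69] gap 34.0 F [-0.4 -0.4  0.3]
M [[0.002, 0.004, 1.0], [0.0, 1.0, -0.004], [-1.0, 0.0, 0.002]]
rotvec [-0.004  0.002 -0.   ] jaw->0.0
shift now-frame mm [12.2  4.2 -2.9]  after-rot frame [12.3  4.2 -2.8] dist 13
```

Emit:
play_rows --motion '[0,0,0,0.007,0.002,0,0.6,0,0,0,0.004,0,0,0.6,0,0,0,0.0015,0,0,0.6]'

```text
clock: 18.7
eef_pos: [464.7, 427.4, 38.7]
eef_rot: [0.457, 1.567, 0.453]
wrist_force: [0.4, 1.4, -0.1]
finger_gap: 33.5
```

Emit:
play_rows --motion '[0,0,0,0.0015,0,0,0.6]'

```text
clock: 18.8
eef_pos: [464.8, 427.5, 37.3]
eef_rot: [0.477, 1.566, 0.473]
wrist_force: [0.1, -0.0, 0.3]
finger_gap: 33.4
```

Emit:
play_rows --motion '[0,0,0,0.0015,0,0,0.6]'

```text
clock: 18.9
eef_pos: [464.9, 427.8, 36.6]
eef_rot: [0.564, 1.565, 0.56]
wrist_force: [-5.0, -2.1, 12.3]
finger_gap: 33.8
```

Emit:
play_rows --motion '[0,0,0,0.001,0,0,0.6]'

```text
clock: 19.0
eef_pos: [464.9, 428.0, 36.6]
eef_rot: [0.596, 1.565, 0.592]
wrist_force: [-4.6, -3.6, 10.2]
finger_gap: 33.2
```

Emit:
play_rows --motion '[0,0,0,-0.0005,0,0,0.2,0,0,0,0,0,0,0.05,0,0,0,0,0,0,-0.1,0,0,0,0,0,0,-0.3,0,0,0,0,0,0,-0.3,0,0,0,-0.02,0,0,-0.3,0,0,0,-0.04,0,0,-0.3,0,0,0,-0.04,0,0,-0.3,0,0,0,-0.01,0,0,-0.5]'

```text
clock: 19.9
eef_pos: [463.6, 427.0, 148.5]
eef_rot: [0.202, 1.569, 0.198]
wrist_force: [0.6, -0.3, 0.1]
finger_gap: 66.2
```

```bash
python3 - <<'E'
from h import *
go([357,-245,110],0)
im,d=camera("wrist");p=camera_params("wrist")
cv2.imwrite("pics/w10.png",im)
im,d=camera("top");p=camera_params("top")
for n in ["tablet_bottle","pin_bottle","yellow_tray"]:
    for x in masks_of("top",n)[:1]:
        P=world("top",d,p,x['region']); print(n,round(x['conf'],2),summ(P))
E
```

```text
t19.9 pos [463.6 427.  148.5] jaw -0.2 j [ 0.69  0.52  1.34 -0.    1.27  0.69] gap 66.2 F [ 0.6 -0.3  0.1]
M [[0.001, 0.004, 1.0], [0.0, 1.0, -0.004], [-1.0, 0.0, 0.001]]
rotvec [-0.004  0.001 -0.   ] jaw->0.0
shift now-frame mm [  38.2 -672.3 -104.2]  after-rot frame [  38.5 -672.  -106.6] dist 681
yellow_tray 0.93 ztop 37 rect c(392,253) s(265,119) a7 mean(441,256)
```

View pics/w10.png

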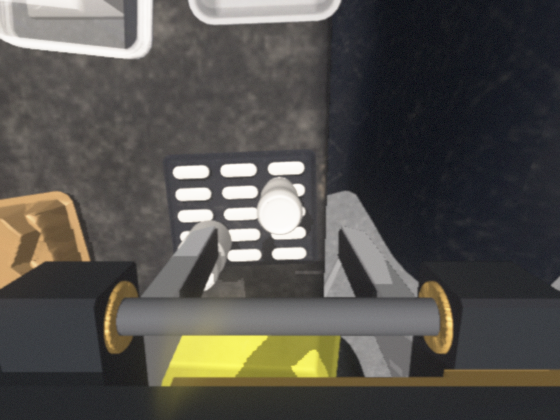

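Emit:
play_rows --motion '[-0.003,0,0,0,-0.02,-0.006,-1,0,0,0,0,-0.035,-0.007,-1,0,0,0,0,-0.045,-0.007,-1,0,0,0,0,-0.045,-0.007,-1,0,0,0,0,-0.045,-0.007,-1,0,0,0,0,-0.045,-0.007,-1,0,0,0,0,-0.045,-0.007,-1,0,0,0,0,-0.045,-0.007,-1,0,0,0,0,-0.045,-0.007,-1,0,0,0,0,-0.045,-0.007,-1,0,0,0,0,-0.045,-0.007,-1,0,0,0,0,-0.045,-0.007,-1,0,0,0,0,-0.045,-0.007,-1,0,0,0,0,-0.045,-0.007,-1,0,0,0,0,-0.035,-0.007,-1,0,0,0,0,-0.02,0,-1,0,0,0,0,-0.01,0,-1,0,0,0,0,0,0,-1]'

```text
clock: 21.95
eef_pos: [340.8, -258.8, 126.8]
eef_rot: [-3.004, 1.53, -3.002]
wrist_force: [-0.2, 1.1, 0.2]
finger_gap: 94.1
```

```bash
python3 - <<'E'
from h import *
go([358,-244,3],0)
im,d=camera("wrist");p=camera_params("wrist")
cv2.imwrite("pics/w11.png",im)
for n in ["blue_cap","white_cap"]:
    for x in masks_of("wrist",n)[:1]:
        P=world("wrist",d,p,x['region']); print(n,round(x['conf'],2),summ(P))
im,d=camera("top");p=camera_params("top")
cv2.imwrite("pics/t11.png",cv2.resize(im[150:280,80:260],None,fx=4,fy=4))
E
```

```text
t21.9 pos [ 340.8 -258.8  126.8] jaw 0.1 j [-0.72  0.13  1.92 -0.03  1.11 -0.7 ] gap 94.1 F [-0.2  1.1  0.2]
M [[-0.04, -0.001, 0.999], [-0.006, 1.0, 0.001], [-0.999, -0.006, -0.04]]
rotvec [ 0.001 -0.04   0.006] jaw->-0.0
shift now-frame mm [122.9  15.5  22.2]  after-rot frame [123.8  14.8  17.2] dist 126
blue_cap 0.55 ztop 13 rect c(359,-242) s(33,33) a68 mean(359,-241)
white_cap 0.8 ztop 13 rect c(446,-409) s(33,31) a1 mean(446,-407)
```

View pics/w11.png

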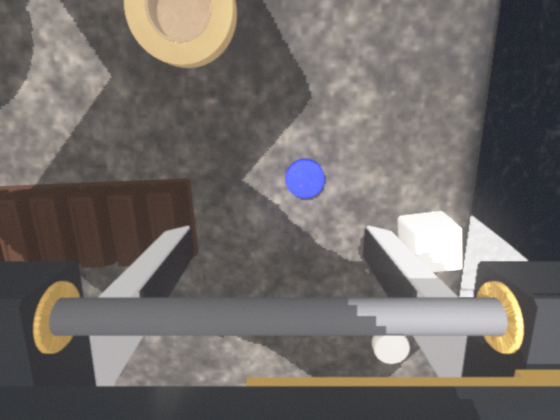

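View pics/t11.png

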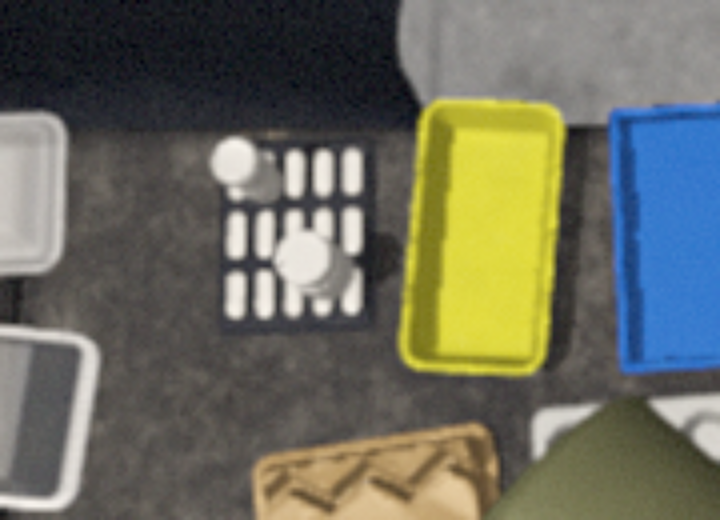

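Emit:
play_rows --motion '[0,-0.036,0.005,0,0.012,0.014,-1,0,0,0,0.02,0,0,-1,0,0,0,0.03,0,0,-1,0,0,0,0.03,0,0,-1,0,0,0,0.01,0,0,-1,0,0,0,0,0,0,-1]'

```text
clock: 22.75
eef_pos: [358.2, -240.8, 36.2]
eef_rot: [-1.024, 1.566, -1.013]
wrist_force: [0.5, -0.2, 1.3]
finger_gap: 94.1
```

```bash
python3 - <<'E'
from h import *
go([358.5,-243.5,3],0)
E
```

```text
t22.8 pos [ 358.2 -240.8   36.2] jaw 0.7 j [-0.68  0.28  2.   -0.    0.86 -0.69] gap 94.1 F [ 0.5 -0.2  1.3]
M [[0.002, -0.012, 1.0], [-0.004, 1.0, 0.012], [-1.0, -0.004, 0.002]]
rotvec [0.012 0.002 0.004] jaw->-0.0
shift now-frame mm [33.2 -2.6  0.2]  after-rot frame [33.2 -2.7  0.3] dist 33
```

Emit:
play_rows --motion '[0,0,0,0.015,-0.002,0,-1,0,0,0,0.01,0,0,-1,0,0,0,0.004,0,0,-1,0,0,0,0.001,0,0,-1]'

```text
clock: 23.15
eef_pos: [360.5, -243.3, 9.0]
eef_rot: [-0.84, 1.562, -0.827]
wrist_force: [0.3, 0.2, -0.6]
finger_gap: 94.4
```

Emit:
play_rows --motion '[0,0,0,0.005,0,-0.001,-1,0,0,0,0.001,0,0,0,0,0,0,0.0004,0,0,0.2,0,0,0,0.0004,0,0,0.5,0,0,0,0.0004,0,0,0.6,0,0,0,0,0,0,0.6,0,0,0,0,0,0,0.6,0,0,0,0,0,0,0.6]' --newtons 15

```text
clock: 23.95
eef_pos: [360.3, -244.0, 3.0]
eef_rot: [-0.807, 1.559, -0.793]
wrist_force: [0.2, 0.6, -0.2]
finger_gap: 41.5
```

Emit:
play_rows --motion '[0,0,0,0,0,0,0.6,0,0,0,0,0,0,0.6,0,0,0,0,0,0,0.6]'

```text
clock: 24.25
eef_pos: [360.3, -243.9, 3.0]
eef_rot: [-0.806, 1.559, -0.793]
wrist_force: [0.9, 0.5, 0.7]
finger_gap: 32.4
```

Emit:
play_rows --motion '[0,0,0,0,0,0,0.7,0,0,0,-0.01,0,0,0.7,0,0,0,-0.03,0,0,0.7,0,0,0,-0.04,0,0,0.7,0,0,0,-0.01,0,0,0.7]'

```text
clock: 24.75
eef_pos: [358.6, -242.4, 96.4]
eef_rot: [-0.861, 1.563, -0.847]
wrist_force: [-0.2, -0.2, -0.9]
finger_gap: 32.4
```

```bash
python3 - <<'E'
from h import *
go([386,264,90],0)
im,d=camera("wrist");p=camera_params("wrist")
cv2.imwrite("pics/w12.png",im)
im,d=camera("top");p=camera_params("top")
for n in ["yellow_tray"]:
    for x in masks_of("top",n)[:1]:
        m=x['region'].astype(np.uint8); c=max(cv2.findContours(m,0,2)[0],key=cv2.contourArea)
        m2=np.zeros_like(m);cv2.drawContours(m2,[c],-1,1,-1)
        P=world("top",d,p,m2>0); print(n,round(x['conf'],2),summ(P))
E
```

```text
t24.8 pos [ 358.6 -242.4   96.4] jaw 0.8 j [-0.68  0.17  1.96 -0.    1.   -0.69] gap 32.4 F [-0.2 -0.2 -0.9]
M [[0.005, -0.013, 1.0], [-0.006, 1.0, 0.013], [-1.0, -0.006, 0.005]]
rotvec [0.013 0.005 0.006] jaw->0.0
shift now-frame mm [  3.6 506.1  34. ]  after-rot frame [  6.4 506.4  27.4] dist 507
yellow_tray 0.95 ztop 37 rect c(421,262) s(104,198) a87 mean(424,265)
```

View pics/w12.png

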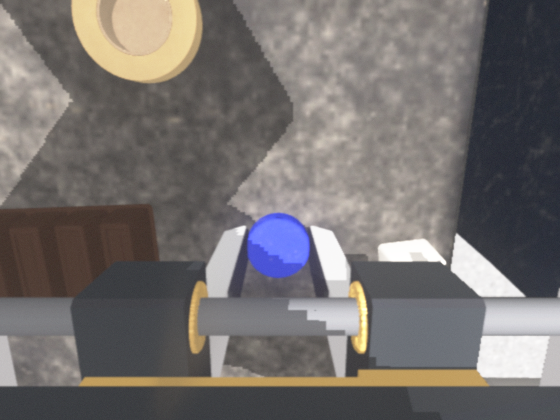

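Emit:
play_rows --motion '[0.008,0.004,0.005,0,0.02,0.002,0.7,0,0,0,0,0.035,0.002,0.7,0,0,0,0,0.045,0.002,0.7,0,0,0,0,0.045,0.002,0.7,0,0,0,0,0.045,0.002,0.7,0,0,0,0,0.045,0.002,0.7,0,0,0,0,0.045,0.002,0.7,0,0,0,0,0.045,0.002,0.7,0,0,0,0,0.045,0.002,0.7,0,0,0,0,0.045,0.002,0.7,0,0,0,0,0.045,0.002,0.7,0,0,0,0,0.03,0.002,0.7,0,0,0,0,0.015,0,0.7,0,0,0,0,0,0,0.7]'

```text
clock: 26.3
eef_pos: [369.2, 282.7, 74.7]
eef_rot: [-3.111, 1.541, -3.11]
wrist_force: [-0.1, -0.4, 0.1]
finger_gap: 32.2
```

```bash
python3 - <<'E'
from h import *
go([388,266,60],0)
im,d=camera("wrist");p=camera_params("wrist")
cv2.imwrite("pics/w13.png",im)
E
```

```text
t26.3 pos [369.2 282.7  74.7] jaw 0.1 j [0.57 0.29 1.87 0.02 1.01 0.55] gap 32.2 F [-0.1 -0.4  0.1]
M [[-0.03, -0.001, 1.0], [-0.001, 1.0, 0.001], [-1.0, -0.001, -0.03]]
rotvec [ 0.001 -0.03   0.001] jaw->-0.0
shift now-frame mm [ 14.2 -16.7  19.2]  after-rot frame [ 14.7 -16.7  18.8] dist 29
```

View pics/w13.png

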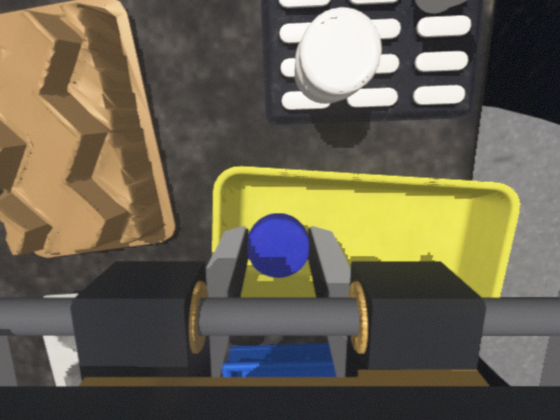

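Emit:
play_rows --motion '[0,-0.028,0,0,-0.012,0.012,0.7,0,0,0,0,-0.004,0.004,0.7,0,0,0,0,0,0,0.7]'

```text
clock: 26.65
eef_pos: [386.0, 261.6, 72.7]
eef_rot: [-2.128, 1.567, -2.129]
wrist_force: [0.0, 0.2, -0.3]
finger_gap: 32.1
```

```bash
python3 - <<'E'
from h import *
go([388,266,10],0)
E
```

```text
t26.6 pos [386.  261.6  72.7] jaw -0.1 j [ 0.52  0.28  1.88 -0.    0.98  0.52] gap 32.1 F [ 0.   0.2 -0.3]
M [[-0.002, 0.001, 1.0], [-0.003, 1.0, -0.001], [-1.0, -0.003, -0.002]]
rotvec [-0.001 -0.002  0.003] jaw->0.0
shift now-frame mm [62.7  4.6  2.1]  after-rot frame [62.7  4.4  2. ] dist 63
```

Emit:
play_rows --motion '[0,0,0,0.02,0.003,0.001,0.7,0,0,0,0.02,0,0,0.7,0,0,0,0.012,0,0,0.7,0,0,0,0.005,0,0,0.7,0,0,0,0,0,0,0.7]'

```text
clock: 27.15
eef_pos: [388.9, 261.6, 15.0]
eef_rot: [-1.44, 1.569, -1.447]
wrist_force: [-0.1, -0.3, 0.0]
finger_gap: 32.2
```

Emit:
play_rows --motion '[0,0,0,0.004,0.001,0,0.7,0,0,0,0,0,0,0.2,0,0,0,0,0,0,0.1,0,0,0,0,0,0,0.05,0,0,0,0,0,0,0.05,0,0,0,-0.02,0,0,0.05,0,0,0,-0.04,0,0,0,0,0,0,-0.04,0,0,-0.5,0,0,0,-0.01,0,0,-1]'

```text
clock: 28.05
eef_pos: [388.6, 262.8, 125.3]
eef_rot: [-1.706, 1.569, -1.713]
wrist_force: [-0.5, 0.3, -0.1]
finger_gap: 59.8
```

```bash
python3 - <<'E'
from h import *
go([445,-409,110],0)
im,d=camera("wrist");p=camera_params("wrist")
cv2.imwrite("pics/w14.png",im)
for n in ["blue_cap","yellow_tray"]:
    for x in masks_of("wrist",n)[:1]:
        P=world("wrist",d,p,x['region']); print(n,round(x['conf'],2),summ(P))
E
```

```text
t28.1 pos [388.6 262.8 125.3] jaw -0.4 j [ 0.52  0.21  1.83 -0.    1.1   0.53] gap 59.8 F [-0.5  0.3 -0.1]
M [[-0.0, 0.007, 1.0], [-0.002, 1.0, -0.007], [-1.0, -0.002, -0.0]]
rotvec [-0.007 -0.     0.002] jaw->-0.0
shift now-frame mm [  16.8 -671.3   60.9]  after-rot frame [  15.3 -671.8   56.4] dist 674
blue_cap 0.62 ztop 16 rect c(389,264) s(33,32) a87 mean(390,265)
yellow_tray 0.84 ztop 35 rect c(423,264) s(104,198) a87 mean(427,271)
```

View pics/w14.png

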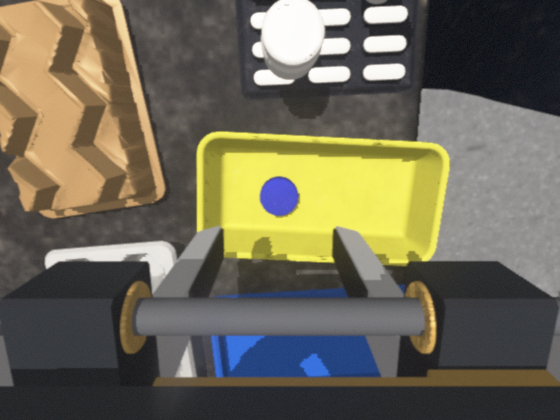

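Emit:
play_rows --motion '[-0.005,0,0,0,-0.02,0.005,-1,0,0,0,0,-0.035,0.005,-1,0,0,0,0,-0.045,0.005,-1,0,0,0,0,-0.045,0.005,-1,0,0,0,0,-0.045,0.005,-1,0,0,0,0,-0.045,0.005,-1,0,0,0,0,-0.045,0.005,-1,0,0,0,0,-0.045,0.005,-1,0,0,0,0,-0.045,0.005,-1,0,0,0,0,-0.045,0.005,-1,0,0,0,0,-0.045,0.005,-1,0,0,0,0,-0.045,0.005,-1,0,0,0,0,-0.045,0.005,-1,0,0,0,0,-0.045,0.005,-1,0,0,0,0,-0.035,0,-1,0,0,0,0,-0.02,0,-1,0,0,0,0,-0.01,0,-1,0,0,0,0,0,0,-1]'

```text
clock: 30.0
eef_pos: [444.1, -421.0, 85.4]
eef_rot: [2.903, 1.521, 2.904]
wrist_force: [-0.1, -0.1, -0.6]
finger_gap: 94.1
```

```bash
python3 - <<'E'
from h import *
go([444.5,-409,3],0)
im,d=camera("wrist");p=camera_params("wrist")
cv2.imwrite("pics/w15.png",im)
for n in ["white_cap","white_block"]:
    for x in masks_of("wrist",n)[:1]:
        P=world("wrist",d,p,x['region']); print(n,round(x['conf'],2),summ(P))
E
```

```text
t30.0 pos [ 444.1 -421.    85.4] jaw 0.1 j [-0.81  0.58  1.42 -0.03  1.19 -0.8 ] gap 94.1 F [-0.1 -0.1 -0.6]
M [[-0.048, -0.001, 0.999], [0.012, 1.0, 0.002], [-0.999, 0.012, -0.048]]
rotvec [ 0.001 -0.048 -0.012] jaw->0.0
shift now-frame mm [82.4 11.1  4.4]  after-rot frame [82.4 12.   0.4] dist 83
white_cap 0.74 ztop 13 rect c(447,-408) s(33,34) a1 mean(447,-407)
white_block 0.59 ztop 41 rect c(468,-297) s(37,33) a8 mean(468,-299)
```

View pics/w15.png

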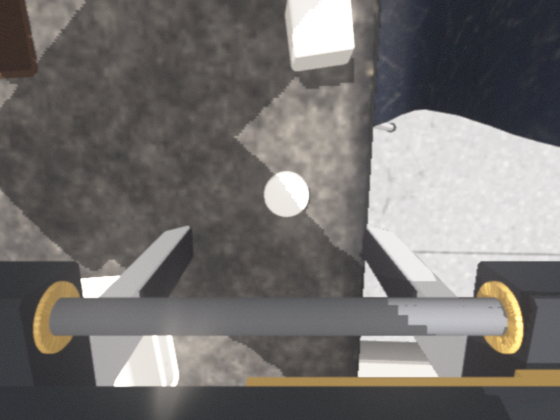

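Emit:
play_rows --motion '[0,-0.044,-0.011,0,0.009,0,-1,0,0,0,0.01,0,0,-1,0,0,0,0.02,0,0,-1,0,0,0,0.02,0,0,-1,0,0,0,0,0,0,-1]'

```text
clock: 30.65
eef_pos: [446.3, -406.8, 35.4]
eef_rot: [-2.791, 1.567, -2.783]
wrist_force: [0.6, 0.5, 0.1]
finger_gap: 93.9
```

```bash
python3 - <<'E'
from h import *
go([445,-409,4],0)
E
```

```text
t30.6 pos [ 446.3 -406.8   35.4] jaw 0.5 j [-0.8   0.6   1.51 -0.    1.03 -0.8 ] gap 93.9 F [0.6 0.5 0.1]
M [[-0.003, -0.008, 1.0], [-0.001, 1.0, 0.008], [-1.0, -0.001, -0.003]]
rotvec [ 0.008 -0.003  0.001] jaw->-0.0
shift now-frame mm [31.4 -2.2 -1.2]  after-rot frame [31.4 -2.2 -1.3] dist 32
```

Emit:
play_rows --motion '[0,0,0,0.015,-0.0015,-0.001,-1,0,0,0,0.01,0,0,-0.8,0,0,0,0.004,0,0,-0.6]'

```text
clock: 30.95
eef_pos: [446.1, -408.4, 5.7]
eef_rot: [-2.484, 1.567, -2.474]
wrist_force: [-0.8, -0.1, -0.1]
finger_gap: 81.7
```

Emit:
play_rows --motion '[0,0,0,0.0015,0,0,0.2,0,0,0,0,0,0,0.4,0,0,0,0,0,0,0.6,0,0,0,0,0,0,0.7,0,0,0,0,0,0,0.7,0,0,0,0,0,0,0.7,0,0,0,0,0,0,0.7,0,0,0,0,0,0,0.7]'

```text
clock: 31.75
eef_pos: [446.6, -409.0, 5.4]
eef_rot: [-2.03, 1.566, -2.02]
wrist_force: [-0.4, 0.6, 0.0]
finger_gap: 31.7
```

Emit:
play_rows --motion '[0,0,0,-0.01,0,0,0.7,0,0,0,-0.03,0,0,0.7,0,0,0,-0.04,0,0,0.7,0,0,0,-0.04,0,0,0.7,0,0,0,-0.01,0,0,0.7]'

```text
clock: 32.25
eef_pos: [446.1, -407.7, 140.7]
eef_rot: [-2.845, 1.566, -2.835]
wrist_force: [1.0, -0.6, -0.4]
finger_gap: 32.4
```

```bash
python3 - <<'E'
from h import *
go([456,262,110],0)
im,d=camera("wrist");p=camera_params("wrist")
cv2.imwrite("pics/w16.png",im)
E
```

```text
t32.2 pos [ 446.1 -407.7  140.7] jaw 0.5 j [-0.8   0.48  1.43 -0.    1.24 -0.81] gap 32.4 F [ 1.  -0.6 -0.4]
M [[-0.004, -0.009, 1.0], [-0.001, 1.0, 0.009], [-1.0, -0.001, -0.004]]
rotvec [ 0.009 -0.004  0.001] jaw->0.0
shift now-frame mm [ 29.8 669.6  16.4]  after-rot frame [ 30.7 669.7   9.9] dist 671
```

View pics/w16.png

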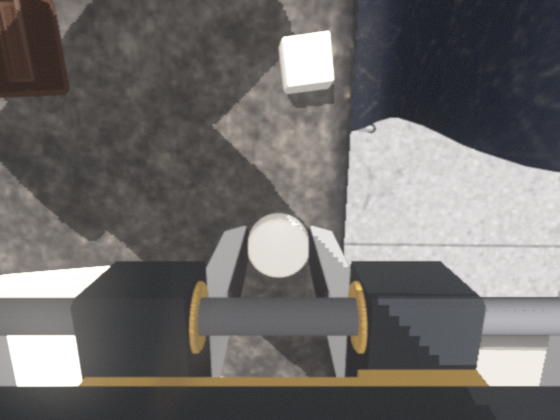

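Cap held at (279,245).

Emit:
play_rows --motion '[0.006,0,0,0,0.02,0.001,0.7,0,0,0,0,0.035,0.001,0.7,0,0,0,0,0.045,0.001,0.7,0,0,0,0,0.045,0.001,0.7,0,0,0,0,0.045,0.001,0.7,0,0,0,0,0.045,0.001,0.7,0,0,0,0,0.045,0.001,0.7,0,0,0,0,0.045,0.001,0.7,0,0,0,0,0.045,0.001,0.7,0,0,0,0,0.045,0.001,0.7,0,0,0,0,0.045,0.001,0.7,0,0,0,0,0.045,0.001,0.7,0,0,0,0,0.045,0.001,0.7,0,0,0,0,0.045,0.001,0.7,0,0,0,0,0.03,0,0.7,0,0,0,0,0.02,0,0.7,0,0,0,0,0,0,0.7]'

```text
clock: 34.0
eef_pos: [449.2, 263.0, 126.9]
eef_rot: [-3.116, 1.549, -3.116]
wrist_force: [0.8, -0.3, 0.1]
finger_gap: 32.3
```

```bash
python3 - <<'E'
from h import *
go([456,262,60],0)
E
```

```text
t34.0 pos [449.2 263.  126.9] jaw 0.0 j [0.45 0.33 1.68 0.01 1.16 0.45] gap 32.3 F [ 0.8 -0.3  0.1]
M [[-0.021, -0.001, 1.0], [-0.001, 1.0, 0.0], [-1.0, -0.001, -0.021]]
rotvec [ 0.    -0.021  0.001] jaw->-0.0
shift now-frame mm [66.8 -1.   8.3]  after-rot frame [66.9 -1.   6.8] dist 67
```

Emit:
play_rows --motion '[0,-0.019,0,0.01,-0.001,0.005,0.7,0,0,0,0.03,0,0,0.7,0,0,0,0.02,0,0,0.7,0,0,0,0.005,0,0,0.7]'

```text
clock: 34.4
eef_pos: [453.1, 259.2, 58.2]
eef_rot: [-2.606, 1.567, -2.605]
wrist_force: [-1.1, 0.0, 0.8]
finger_gap: 32.1
```

```bash
python3 - <<'E'
from h import *
go([456,262,13],0)
im,d=camera("wrist");p=camera_params("wrist")
cv2.imwrite("pics/w17.png",im)
E
```

```text
t34.4 pos [453.1 259.2  58.2] jaw 0.1 j [ 0.45  0.41  1.74 -0.    0.99  0.45] gap 32.1 F [-1.1  0.   0.8]
M [[-0.003, -0.001, 1.0], [-0.002, 1.0, 0.001], [-1.0, -0.002, -0.003]]
rotvec [ 0.001 -0.003  0.002] jaw->-0.0
shift now-frame mm [45.2  2.9  3.1]  after-rot frame [45.2  2.8  2.9] dist 45
```

View pics/w17.png

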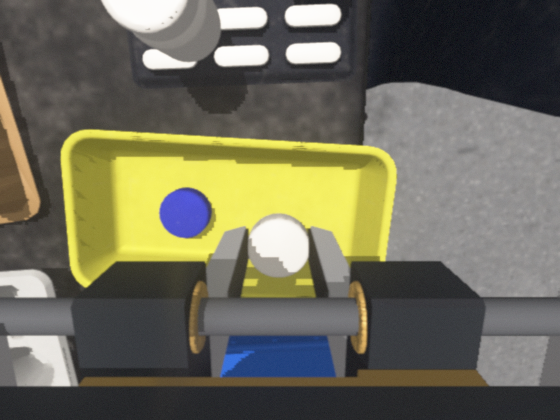

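Cap held over the tray, blue cap (186,212) well to the left. Lower.

Emit:
play_rows --motion '[0,0,0,0.02,0.002,0.002,0.7,0,0,0,0.015,0,0,0.7,0,0,0,0.005,0,0,0.7,0,0,0,0.002,0,0,0.7]'

```text
clock: 34.85
eef_pos: [456.6, 259.8, 17.9]
eef_rot: [-2.338, 1.569, -2.339]
wrist_force: [0.7, 1.4, -0.0]
finger_gap: 32.0
```

Emit:
play_rows --motion '[0,0,0,0.005,0,0,0.7,0,0,0,0.001,0,0,0.7,0,0,0,0,0,0,0.2,0,0,0,0,0,0,0.1,0,0,0,0,0,0,0.05,0,0,0,0,0,0,0.05,0,0,0,-0.02,0,0,0.05,0,0,0,-0.04,0,0,0.05,0,0,0,-0.04,0,0,-0.2,0,0,0,-0.01,0,0,-0.2]'

```text
clock: 35.85
eef_pos: [456.5, 259.6, 126.3]
eef_rot: [-2.439, 1.569, -2.44]
wrist_force: [0.7, 0.7, -0.0]
finger_gap: 55.5
```

```bash
python3 - <<'E'
from h import *
im,d=camera("wrist");p=camera_params("wrist")
cv2.imwrite("pics/w18.png",im)
for n in ["white_cap","blue_cap","yellow_tray","pen_tray"]:
    for x in masks_of("wrist",n)[:1]:
        P=world("wrist",d,p,x['region']); print(n,round(x['conf'],2),summ(P))
im,d=camera("top");p=camera_params("top")
for n in ["marker","pen_tray"]:
    for x in masks_of("top",n)[:1]:
        P=world("top",d,p,x['region']); print(n,round(x['conf'],2),summ(P))
go([453,-54,110],100)
E
```

```text
white_cap 0.57 ztop 16 rect c(458,260) s(33,32) a82 mean(458,261)
blue_cap 0.71 ztop 16 rect c(390,264) s(33,33) a89 mean(390,265)
yellow_tray 0.73 ztop 35 rect c(422,264) s(104,199) a87 mean(414,270)
pen_tray 0.82 ztop 25 rect c(488,153) s(66,133) a50 mean(496,144)
marker 0.62 ztop 19 rect c(452,-55) s(129,14) a8 mean(455,-55)
pen_tray 0.96 ztop 28 rect c(389,111) s(260,103) a5 mean(428,105)
t36.2 pos [454.7 258.7 121.1] jaw -0.1 j [ 0.45  0.33  1.68 -0.    1.13  0.45] gap 56.6 F [-0.2  0.3  0.1]
M [[-0.008, 0.001, 1.0], [-0.005, 1.0, -0.001], [-1.0, -0.005, -0.008]]
rotvec [ 1.395 -0.004  0.01 ] jaw->-80.0
shift now-frame mm [  12.6 -312.7   -1.3]  after-rot frame [ 11.1 -56.  307.7] dist 313
```

View pics/w18.png

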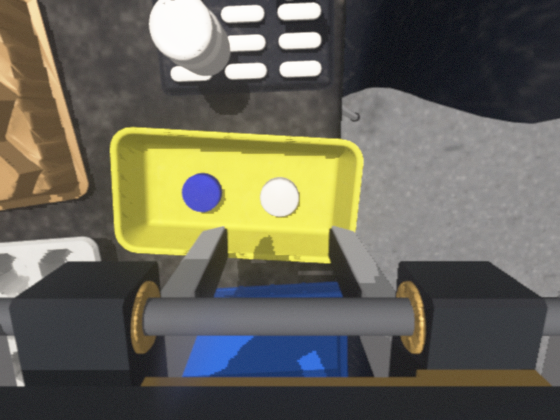

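Emit:
play_rows --motion '[0,-0.007,0.004,-0.01,-0.02,0,-1,0,0,0,0,-0.04,0,-1,0,0,0,0,-0.045,0,-1,0,0,0,0,-0.045,0,-1,0,0,0,0,-0.045,0,-1,0,0,0,0,-0.045,0,-1,0,0,0,0,-0.035,0,-1,0,0,0,0,-0.02,0,-1,0.14,0,0,0,0,0,-0.6,0.14,0,0,0,0,0,-0.5,0.14,0,0,0,0,0,-0.5,0.14,0,0,0,0,0,-0.5,0.14,0,0,0,0,0,-0.5,0.14,0,0,0,0,0,-0.5,0.14,0,0,0,0,0,-0.5,0.14,0,0,0,0,0,-0.5,0.14,0,0,0,0,0,-0.5,0.1,0,0,0,0,0,-0.5,0,0,0,0,0,0,-0.5]'

```text
clock: 38.15
eef_pos: [449.2, -48.2, 118.9]
eef_rot: [-1.747, 1.549, 3.12]
wrist_force: [0.2, 0.1, -0.0]
finger_gap: 70.3
```

```bash
python3 - <<'E'
from h import *
go([452,-54.5,60],-81)
im,d=camera("wrist");p=camera_params("wrist")
cv2.imwrite("pics/w19.png",im)
for n in ["marker"]:
    for x in masks_of("wrist",n)[:1]:
        P=world("wrist",d,p,x['region']); P=P[P[:,2]<40]; print(n,round(x['conf'],2),summ(P))
        v=cv2.PCACompute(P[:,:2],None)[1][0] if 0 else np.linalg.svd(P[:,:2]-P[:,:2].mean(0),full_matrices=False)[2][0]
        print(np.degrees(np.arctan(v[1]/v[0])))
        t=P[:,:2]@v; print("mid",(t.min()+t.max())/2*v + (P[:,:2].mean(0)@np.array([-v[1],v[0]]))*np.array([-v[1],v[0]]), np.ptp(t))
E
```

```text
t38.1 pos [449.2 -48.2 118.9] jaw -81.1 j [-0.19  0.19  1.87 -0.    1.1   1.23] gap 70.3 F [ 0.2  0.1 -0. ]
M [[-0.022, 0.988, 0.154], [0.0, 0.154, -0.988], [-1.0, -0.021, -0.004]]
rotvec [-0.002 -0.004  0.021] jaw->-81.0
shift now-frame mm [58.8  3.1  6.9]  after-rot frame [58.9  1.8  6.7] dist 59
marker 0.86 ztop 17 rect c(455,-53) s(129,15) a10 mean(462,-51)
9.378219361569492
mid [454.70199542 -52.48390398] 129.02390052528852
```

View pics/w19.png

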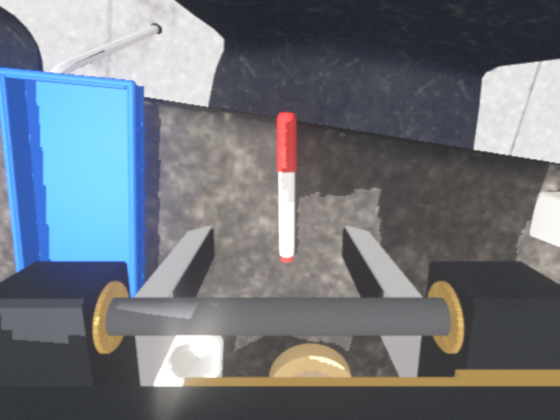

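Emit:
play_rows --motion '[0,-0.004,0.02,0.02,0.002,0.004,-0.5,0,0,0,0.03,0,0,-0.5,0,0,0,0.03,0,0,-0.5,0,0,0,0.01,0,0,-0.5,0,0,0,0,0,0,-0.5]'

```text
clock: 38.75
eef_pos: [452.2, -52.1, 26.7]
eef_rot: [0.964, 1.569, -0.433]
wrist_force: [-0.5, 0.2, 0.6]
finger_gap: 70.5
```

```bash
python3 - <<'E'
from h import *
go([453.5,-53.5,4],-81)
E
```

```text
t38.8 pos [452.2 -52.1  26.7] jaw -80.0 j [-0.19  0.34  1.94 -0.    0.86  1.2 ] gap 70.5 F [-0.5  0.2  0.6]
M [[0.002, 0.985, 0.173], [-0.001, 0.173, -0.985], [-1.0, 0.001, 0.001]]
rotvec [ 0.017  0.001 -0.001] jaw->-81.0
shift now-frame mm [22.7  1.   1.6]  after-rot frame [22.7  1.1  1.6] dist 23
```

Emit:
play_rows --motion '[0.01,0,0,0.01,0.001,0.001,-0.5,0,0,0,0.008,0,0,-0.3,0,0,0,0.002,0,0,0,0,0,0,0.001,0,0,0.5,0,0,0,0,0,0,0.9,0,0,0,0,0,0,0.9,0,0,0,0,0,0,0.9,0,0,0,0,0,0,0.9,0,0,0,0,0,0,0.9,0,0,0,0,0,0,0.9]' --newtons 15

```text
clock: 39.75
eef_pos: [455.9, -53.4, 7.9]
eef_rot: [1.156, 1.563, -0.249]
wrist_force: [-2.0, -0.6, 0.2]
finger_gap: 16.3
```

Emit:
play_rows --motion '[0,0,0,-0.01,0,0,0.95,0,0,0,-0.03,0,0,0.95,0,0,0,-0.03,0,0,0.95,0,0,0,-0.01,0,0,0.95]'

```text
clock: 40.15
eef_pos: [454.3, -53.1, 90.9]
eef_rot: [1.112, 1.567, -0.294]
wrist_force: [0.0, -0.1, -0.8]
finger_gap: 16.0
```

```bash
python3 - <<'E'
from h import *
go([423,118,75],-87)
im,d=camera("wrist");p=camera_params("wrist")
cv2.imwrite("pics/w20.png",im)
im,d=camera("top");p=camera_params("top")
for x in masks_of("top","pen_tray")[:1]:
        P=world("top",d,p,x['region']); P=P[(P[:,2]<32)&(P[:,0]>310)];print(round(x['conf'],2),summ(P))
E
```

```text
t40.1 pos [454.3 -53.1  90.9] jaw -80.5 j [-0.2   0.23  1.9  -0.    1.01  1.21] gap 16.0 F [ 0.  -0.1 -0.8]
M [[0.004, 0.986, 0.165], [-0.001, 0.165, -0.986], [-1.0, 0.004, 0.002]]
rotvec [ 0.113  0.002 -0.004] jaw->-87.0
shift now-frame mm [  15.6   -2.8 -173.9]  after-rot frame [  15.9  -22.3 -172.5] dist 175
0.61 ztop 28 rect c(422,116) s(194,104) a3 mean(430,125)
```

View pics/w20.png

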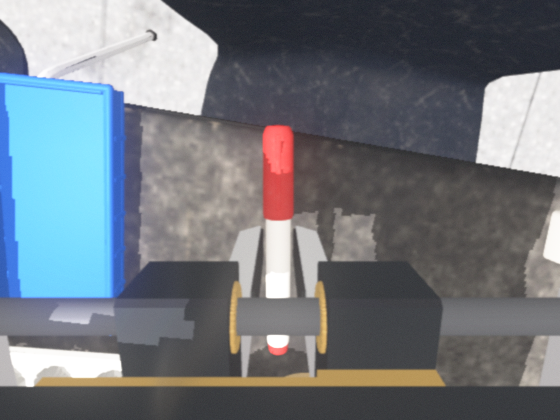

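Marker held level along the tool y axis. Rotate and move over the pen tray.

Emit:
play_rows --motion '[0.11,0,0,0,0,0,0.95,0,0,0,0,-0.003,-0.025,0.95,0,0,0,0,-0.004,-0.035,0.95,0,0,0,0,-0.004,-0.035,0.95,0,0,0,0,-0.004,-0.035,0.95,0,0,0,0,-0.003,-0.025,0.95,0,0,0,0,-0.002,-0.01,0.95,0,0,0,0,0,0,0.95]'

```text
clock: 41.1
eef_pos: [418.7, 115.6, 77.3]
eef_rot: [-1.514, 1.556, -3.037]
wrist_force: [0.3, -1.2, -0.3]
finger_gap: 16.4
```

```bash
python3 - <<'E'
from h import *
go([423,117,50],-87)
im,d=camera("wrist");p=camera_params("wrist")
cv2.imwrite("pics/w21.png",im)
E
```

```text
t41.1 pos [418.7 115.6  77.3] jaw -87.2 j [0.18 0.22 1.96 0.   0.98 1.71] gap 16.4 F [ 0.3 -1.2 -0.3]
M [[-0.015, 0.999, 0.048], [-0.002, 0.048, -0.999], [-1.0, -0.015, 0.001]]
rotvec [-0.004  0.001  0.015] jaw->-87.0
shift now-frame mm [27.2  4.7 -1.2]  after-rot frame [27.3  4.3 -1.2] dist 28
```

View pics/w21.png

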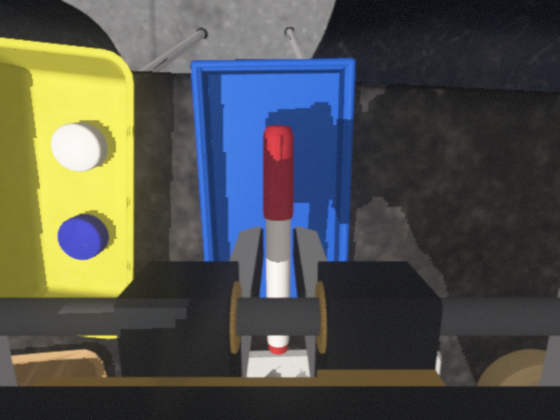

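Emit:
play_rows --motion '[0,0,0.013,0.015,0.004,0,0.95,0,0,0,0.02,0,0,0.95,0,0,0,0.015,0,0,0.95,0,0,0,0.005,0,0,0.95,0,0,0,0.001,0,0,0.95]'

```text
clock: 41.65
eef_pos: [423.9, 110.0, 18.5]
eef_rot: [-0.888, 1.568, -2.416]
wrist_force: [0.6, 0.1, -0.9]
finger_gap: 16.0
```

```bash
python3 - <<'E'
from h import *
go([423,117,14],-87)
E
```

```text
t41.6 pos [423.9 110.   18.5] jaw -87.5 j [ 0.17  0.33  1.99 -0.    0.83  1.7 ] gap 16.0 F [ 0.6  0.1 -0.9]
M [[-0.002, 0.999, 0.043], [-0.002, 0.043, -0.999], [-1.0, -0.002, 0.002]]
rotvec [-0.009  0.002  0.002] jaw->-87.0
shift now-frame mm [ 4.5 -0.6 -7. ]  after-rot frame [ 4.5 -0.5 -7. ] dist 8
```

Emit:
play_rows --motion '[0,0,0,0,0,-0.005,0.95,0,0,0,0.003,0,0,0.95,0,0,0,0.001,0,0,0.95]'

```text
clock: 41.95
eef_pos: [424.5, 114.7, 15.4]
eef_rot: [-0.177, 1.569, -1.705]
wrist_force: [-0.3, -0.9, -0.7]
finger_gap: 16.1
```

Emit:
play_rows --motion '[0,0,0,0.002,0,0,0.95,0,0,0,0,0,0,0.5,0,0,0,0,0,0,0.3,0,0,0,0,0,0,0.3,0,0,0,0,0,0,0.3,0,0,0,-0.02,0,0,0.3,0,0,0,-0.04,0,0,0.3,0,0,0,-0.045,0,0,0.3,0,0,0,-0.045,0,0,0.3,0,0,0,-0.03,0,0,0.3,0,0,0,0,0,0,0.3]'

```text
clock: 43.05
eef_pos: [423.7, 114.9, 200.7]
eef_rot: [-0.676, 1.569, -2.204]
wrist_force: [-0.4, 0.4, -0.3]
finger_gap: 33.1
```

```bash
python3 - <<'E'
from h import *
go()
im,d=camera("wrist");p=camera_params("wrist")
cv2.imwrite("pics/w22.png",im)
for n in ["marker","pen_tray"]:
    for x in masks_of("wrist",n)[:1]:
        P=world("wrist",d,p,x['region']); print(n,round(x['conf'],2),summ(P[P[:,2]<100]))
im,d=camera("top");p=camera_params("top");cv2.imwrite("pics/t22.png",cv2.resize(im[150:300,100:470],None,fx=2,fy=2))
for n in names:
    for x in place_of("top",n)[:1]: print(n,round(x['conf'],2),np.round(p['T'][:3,:3]@x['at']+p['T'][:3,3]))
    for x in masks_of("top",n)[:1]:
        P=world("top",d,p,x['region']); 
        if len(P)>20:print("   ",summ(P))
E
```

```text
t43.0 pos [423.7 114.9 200.7] jaw -87.6 j [ 0.18  0.06  1.82 -0.    1.27  1.71] gap 33.1 F [-0.4  0.4 -0.3]
M [[-0.001, 0.999, 0.042], [-0.002, 0.042, -0.999], [-1.0, -0.001, 0.002]]
marker 0.65 ztop 19 rect c(422,117) s(130,15) a3 mean(429,117)
pen_tray 0.93 ztop 24 rect c(423,120) s(194,104) a3 mean(448,121)
white_cap 0.41 [453. 255.  -0.]
    ztop 19 rect c(421,239) s(108,21) a36 mean(452,261)
blue_cap 0.44 [390. 257.   1.]
    ztop 20 rect c(385,262) s(29,26) a89 mean(384,260)
marker 0.57 [388. 262.  -1.]
pin_bottle 0.77 [467. 425.  13.]
    ztop 97 rect c(462,424) s(29,28) a36 mean(462,424)
tablet_bottle 0.84 [397. 372.   5.]
    ztop 85 rect c(395,376) s(34,35) a30 mean(396,377)
white_block 0.51 [ 463. -299.    2.]
    ztop 45 rect c(465,-297) s(35,36) a8 mean(463,-298)
yellow_tray 0.97 [421. 265.  -1.]
    ztop 97 rect c(461,424) s(27,28) a36 mean(461,424)
    ztop 97 rect c(462,424) s(29,28) a36 mean(462,424)
dark_insert 0.92 [428. 405.  -1.]
    ztop 16 rect c(426,399) s(132,104) a1 mean(422,399)
```

View pics/w22.png

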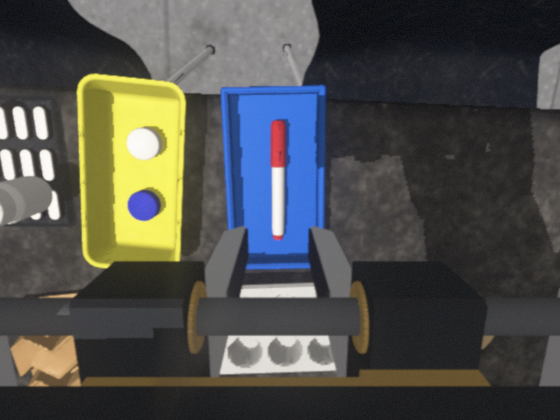

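View pics/t22.png

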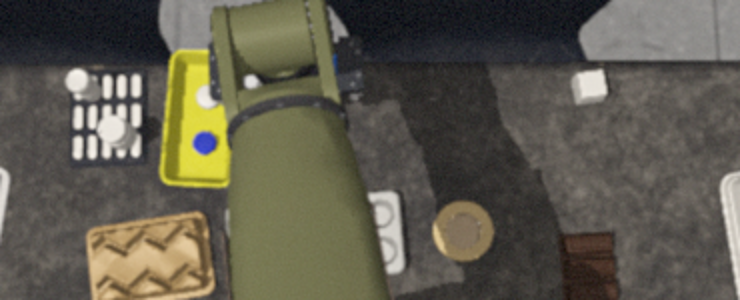

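```bash
python3 -c "
from cell import *
print(sign_off())"
```

```text
the job is handed in; nothing more can be done
None
```

The samples are tidied and the job was handed in at about 44 s on the robot's clock (limit 131 s); `sign_off()` reports no verdict. The last wrist and top pictures put everything inside its limits:

| Thing | Where it ended up | Relative to its place |
|---|---|---|
| Tablet bottle | about (397, 378) mm | standing on the insert, centre about (428, 405) |
| Pin bottle | about (463, 426) mm | standing on the insert |
| White cap | about (458, 260) mm | flat in the yellow tray, centre about (422, 264) |
| Blue cap | about (390, 264) mm | flat in the yellow tray |
| Marker | about (422, 117) mm, top at 19 mm | flat in the pen tray, within about 3 mm of its centre |
| White block | about (464, −298) mm | within about 3 mm of its starting place |

- **Forces:** the highest wrist force shown in a move report was about 17 N, as the tablet bottle touched down on the insert. The fingers were clear of everything at the end.
- **Checks that disagreed:** in the last top picture the arm hid part of the trays. There the network put the marker on the blue cap, and gave the pin bottle's region as the yellow tray. The white cap's region there was also stretched. I trusted the clear wrist views instead, where both caps and the marker show plainly.
- **Camera offset:** the wrist and the outer cameras differed by about 2 to 4 mm throughout.

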